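# Load the sample reader and hang up the baskets

### The arm

A 6-joint arm with a two-finger parallel gripper is mounted at the origin on the work surface. World frame = base frame: x ahead of the robot, y to its left, z up, the work surface at z = 0. Lengths are in mm, angles in rad, forces in N, time in s.
With the tool pointing down it reaches from about 350 to 775 mm from the base axis. Payload 7.3 kg.
Tool frame: the origin (TCP) lies at the very end of the fingers, on their centre line; the grasp point (between the pads) lies 19 mm behind it; z points along the fingers, y is the line along which they close (so a half turn about z gives the same grasp; the last joint's range is limited). The gripper opens to 92 mm and grips with 3 to 60 N. Pads are 19 mm wide; open, the fingers measure 130 mm over their backs; the gripper's body (75 mm by 190 mm) begins 47 mm behind the grasp point.
Start: joints at [-1.415, 0.342, 1.524, -0, 1.275, -0.146], TCP at [156.073, -501.284, 226.741] pointing down, gripper open.
Joint ranges: [-2.53, 2.53], [-0.77, 2.02], [0.04, 2.7], [-1, 4.14], [0.28, 2.66], [-3.11, 3.11]. Speed limits (rad/s): [2.57, 2.57, 3.14, 3.14, 3.14, 3.14].

### API

Orientations are given as [roll, pitch, yaw] about the fixed x, y, z axes, in that order (R = Rz(yaw) Ry(pitch) Rx(roll)).
In Python, from plant import get_obs, optics, ticket, finder gives the robot as it stands.
- The arm moves only by the tool send_rows, never from a script. Its arguments are lists of equal length, an entry for each row: "offset": the shift along the tool's x, y, z scaled (see below), a list of three; "delta_rot": the turn, a rotation vector about the tool's x, y, z scaled (see below), a list of three. In form: {"offset": [[dx, dy, dz], ...], "delta_rot": [[rx, ry, rz], ...]}. A call has 1 to 8 rows; each row is the pose to reach, as a shift and turn from the pose commanded when the call began, along the tool's axes at that moment, turning the shorter way round; what a row does not reach only later rows make up. The controller multiplies each number of a shift by 120 mm and each number of a turn by 360 degrees. A row lasts 1/8 s, in which the tool goes at most 62.5 mm and 10.7 degrees, less where a joint would pass 70% of its speed; a pose out of reach is approached as far as the arm can. A call with a number of a shift or a turn outside -1 to 1 is refused whole. A call with a gripper value outside its range is refused whole. "grip" is the opening, from 0 (shut) to 1 (fully open), set as the call begins (left out, the last holds). The fingers move at their own pace and stop on an object; the grip force is fixed at half the most. Time passes only in rows, so rows that repeat a pose let the fingers close. It gives the time, the measured TCP pose, the force, the opening and the grip force at its end, in the units of the state.
- get_obs(): the state, without advancing time (a new reading comes with each control period).
- optics.capture(name): name is "scene" or "top" or "wrist"; returns the picture (400x640x3 uint8, red, green, blue); there is no depth.
- optics.get_calibration(name): a dict with "fx", "fy", "cx", "cy" (pixels), "k1" (the pictures are not rectified: a ray, as slopes to the right and down, at radius r is drawn at 1 + k1 r^2 times it, then the intrinsics apply), "world_from_camera" (4x4, takes a point from camera to world coordinates). Camera axes: x right, y down, z forward; pixel columns grow to the right and rows downward; lengths in mm; the calibration is good to about 2 mm. A picture is of the moment at which its call begins: read the wrist's pose just before it. get_calibration takes no time and is no camera call; for the wrist camera it gives the pose at the moment of the call.
- ticket.close_job(): hands the job in; it is judged then, once.
Trained networks look in the newest picture that a camera, given by its name, has taken for a name from the list of things; names that differ only in an ending like _2 or _b are one class to them, and where a whole thing is asked for, a point or a joint stands for the part that bears it (a point fixed in the world has none). Each returns a list of dicts, best first, with "confidence" (0 to 1); they miss things now and then, are a little off and sometimes report something else, mostly with a low value. They report only what shows in the picture. A call takes as long as a camera call. They do not tell look-alikes from the thing itself.
- finder.boxes_of(target, camera): "box" ([left, top, right, bottom] in pixels, round what is visible of it).
- finder.silhouettes(target, camera): "region" (400x640 bool, what is visible of it) and "box" ([left, top, right, bottom] in pixels, round what is visible of it).
- finder.pinpoint(target, camera): "uv" ([column, row] in pixels: a listed point, or the origin of a listed thing).
The state is a dict: "time": time; "joint_positions": joint angles; "dq": joint speeds; "tau": joint torques, N m; "tool_pos": TCP position; "tcp_rot": TCP orientation; "contact_force": force on the tool from outside, world axes, zero at the start; "moment": the same for the moment, N m; "grip_width": finger opening in mm; "finger_force": force on a finger pad.
Only numpy, scipy, OpenCV 4.12 (cv2) and the standard library are available. Lean on these libraries where they do the work, as an engineer would, in place of code of your own. Each camera call takes 0.05 s, during which the arm holds its last target. There are 200 camera calls.

### The job

Turn the reader's selector so that its stripe points at the short white line on the panel, and stand every sample bottle upright in the middle of a ring of its own on the reader, turned so that its white pointer tab points along that ring's index line. With all that set, press the start button, and then hang every empty carrying basket by its arch on a hook of its own on the drying rack. Leave everything set as it was for the reading, and leave the other things on the bench alone.

Things in the scene. Friction and masses are not known exactly. Their poses are not given: they have to be found in the camera images.
- bottle1: sample bottle, clear glass 60 mm across, 62 mm tall, black cap (57 mm across, to z 74 mm) with an upright grip bar on it: 44 mm along x, 14 mm along y, z 74 to 102 mm. A white pointer tab on the cap's rim sticks out along +x to 46 mm from the axis: +x is the way the bottle points. Origin: centre of the underside, z up. 0.24 kg. May be absent
- bottle1_tip (a point): tip of this bottle's white pointer tab, 46 mm along its +x, 69 mm up
- bottle2: sample bottle, clear glass 60 mm across, 62 mm tall, black cap (57 mm across, to z 74 mm) with an upright grip bar on it: 44 mm along x, 14 mm along y, z 74 to 102 mm. A white pointer tab on the cap's rim sticks out along +x to 46 mm from the axis: +x is the way the bottle points. Origin: centre of the underside, z up. 0.24 kg. May be absent
- bottle2_tip (a point): tip of this bottle's white pointer tab, 46 mm along its +x, 69 mm up
- bottle3: sample bottle, clear glass 60 mm across, 62 mm tall, black cap (57 mm across, to z 74 mm) with an upright grip bar on it: 44 mm along x, 14 mm along y, z 74 to 102 mm. A white pointer tab on the cap's rim sticks out along +x to 46 mm from the axis: +x is the way the bottle points. Origin: centre of the underside, z up. 0.24 kg. May be absent
- bottle3_tip (a point): tip of this bottle's white pointer tab, 46 mm along its +x, 69 mm up
- ring1 (a point): centre of a printed dark ring (72 mm inside) on the fixed reader's flat platform, the one at the -y end of the row of three (95 mm apart along the reader's y), on the surface a bottle stands on, 35 mm above the table. Axes are the reader's; the ring's dark index line runs out to -x, to the platform's front edge 70 mm away. On the +x side, from 70 mm, a display housing 58 mm above the table
- ring2 (a point): centre of a printed dark ring (72 mm inside) on the fixed reader's flat platform, the middle one of three (95 mm apart along the reader's y), on the surface a bottle stands on, 35 mm above the table. Axes are the reader's; the ring's dark index line runs out to -x, to the platform's front edge 70 mm away. On the +x side, from 70 mm, a display housing 58 mm above the table
- ring3 (a point): centre of a printed dark ring (72 mm inside) on the fixed reader's flat platform, the one of three next to the control panel (95 mm apart along the reader's y), on the surface a bottle stands on, 35 mm above the table. Axes are the reader's; the ring's dark index line runs out to -x, to the platform's front edge 70 mm away. On the +x side, from 70 mm, a display housing 58 mm above the table
- selector (a joint): selector on the reader's blue panel: black disc (48 mm) with a grip bar 44 mm long, 12 wide, 26 high, a white stripe on the end that points. Rad, grows clockwise seen from above, 0 to 2.4; at 0 the stripe points along the reader's +x, at 1.57 along its -y (towards the rings), straight at the short white line on the panel. Light friction, stays where left
- selector_grip (a point): on the selector's axis, at the middle of the height of its grip bar (25 mm above the panel, panel 35 mm above the table; the bar's top is at 36 mm above the panel); its x axis turns with the selector, along the bar to the striped end
- start_top (a point): centre of the top of the grey round start button (26 mm across) on the control panel, 53 mm from the selector's axis on the reader's +x side, beside the display housing
- start (a joint): start button, m pressed down: 0 up, 0.006 fully down (5 N); springs back; counts as pressed above 0.004
- basket1: grey carrying basket: open tray 70 mm along x, 90 along y, 40 high, below a wire arch (8 mm wire) that spans it along y, 75 mm wide inside, flattish at the top, its underside there at z 121 mm. On the arch a grip block 12 mm along x, 36 along y, z 128 to 157 mm. Same both ways round. Origin: centre of the underside, z up. 0.16 kg. May be absent
- basket1_arch (a point): underside of the top of this basket's arch, 121 mm up, where it hangs from a hook
- basket2: grey carrying basket: open tray 70 mm along x, 90 along y, 40 high, below a wire arch (8 mm wire) that spans it along y, 75 mm wide inside, flattish at the top, its underside there at z 121 mm. On the arch a grip block 12 mm along x, 36 along y, z 128 to 157 mm. Same both ways round. Origin: centre of the underside, z up. 0.16 kg. May be absent
- basket2_arch (a point): underside of the top of this basket's arch, 121 mm up, where it hangs from a hook
- hook1 (a point): hanging place on top of a fixed steel hook of the drying rack (the one at its -y side; 140 mm apart), 190 mm above the table. A level 10 mm bar, free end towards this frame's -x: from a post (face 59 mm off on the +x side, 196 mm high) to 42 mm on the -x side, where the tip turns up to 15 mm above the bar's top. The rack's foot, 12 mm high, lies at x 5 to 105 mm. z up
- hook2 (a point): hanging place on top of a fixed steel hook of the drying rack (the one at its +y side; 140 mm apart), 190 mm above the table. A level 10 mm bar, free end towards this frame's -x: from a post (face 59 mm off on the +x side, 196 mm high) to 42 mm on the -x side, where the tip turns up to 15 mm above the bar's top. The rack's foot, 12 mm high, lies at x 5 to 105 mm. z up
- beaker: small glass beaker, 52 mm across, 62 mm tall; leave alone. Origin: centre of the underside
- petri: clear closed dish, 62 mm across, 16 mm high; leave alone. Origin: centre of the underside
- stopper: cork stopper, 36 mm across, 30 mm high; leave alone. Origin: centre of the underside
- wash: white bottle, 64 mm across, 150 mm tall; leave alone. Origin: centre of the underside
- reagent: amber jar, 68 mm across, 120 mm tall; leave alone. Origin: centre of the underside
There are look-alikes about, which are no part of the job. What is shaped like the basket2 but blue is not meant. Leave any green look-alike of the bottle2 alone.

How it is judged (in metres and radians):
On the way, in this order (a step that is already met when the one before it is completed fails the run):
1. the selector points at its line and every bottle stands in a ring, pointing along its index line (value of joint selector between 1.4 and 1.74 rad and ((horizontal distance between bottle1 and ring1 below 0.008 m and angle between the x axis of bottle1 and the x axis of ring1, either way round below 0.15 rad and x of bottle1_tip in the frame of ring1 below -0.03 m and z of bottle1 in the frame of ring1 below 0.005 m) or (horizontal distance between bottle1 and ring2 below 0.008 m and angle between the x axis of bottle1 and the x axis of ring2, either way round below 0.15 rad and x of bottle1_tip in the frame of ring2 below -0.03 m and z of bottle1 in the frame of ring2 below 0.005 m) or (horizontal distance between bottle1 and ring3 below 0.008 m and angle between the x axis of bottle1 and the x axis of ring3, either way round below 0.15 rad and x of bottle1_tip in the frame of ring3 below -0.03 m and z of bottle1 in the frame of ring3 below 0.005 m)) and angle between each of bottle1, bottle2, bottle3's own z axis and vertical below 0.08 rad and linear speed of each of bottle1, bottle2, bottle3 below 0.03 m/s and ((horizontal distance between bottle2 and ring1 below 0.008 m and angle between the x axis of bottle2 and the x axis of ring1, either way round below 0.15 rad and x of bottle2_tip in the frame of ring1 below -0.03 m and z of bottle2 in the frame of ring1 below 0.005 m) or (horizontal distance between bottle2 and ring2 below 0.008 m and angle between the x axis of bottle2 and the x axis of ring2, either way round below 0.15 rad and x of bottle2_tip in the frame of ring2 below -0.03 m and z of bottle2 in the frame of ring2 below 0.005 m) or (horizontal distance between bottle2 and ring3 below 0.008 m and angle between the x axis of bottle2 and the x axis of ring3, either way round below 0.15 rad and x of bottle2_tip in the frame of ring3 below -0.03 m and z of bottle2 in the frame of ring3 below 0.005 m)) and ((horizontal distance between bottle3 and ring1 below 0.008 m and angle between the x axis of bottle3 and the x axis of ring1, either way round below 0.15 rad and x of bottle3_tip in the frame of ring1 below -0.03 m and z of bottle3 in the frame of ring1 below 0.005 m) or (horizontal distance between bottle3 and ring2 below 0.008 m and angle between the x axis of bottle3 and the x axis of ring2, either way round below 0.15 rad and x of bottle3_tip in the frame of ring2 below -0.03 m and z of bottle3 in the frame of ring2 below 0.005 m) or (horizontal distance between bottle3 and ring3 below 0.008 m and angle between the x axis of bottle3 and the x axis of ring3, either way round below 0.15 rad and x of bottle3_tip in the frame of ring3 below -0.03 m and z of bottle3 in the frame of ring3 below 0.005 m))), for 0.2 s.
2. the start button is pressed (value of joint start above 0.004 m), for 0.05 s.
3. every basket hangs from a hook ((distance between basket1_arch and hook1 below 0.03 m or distance between basket1_arch and hook2 below 0.03 m) and angle between each of basket1, basket2's own z axis and vertical below 0.3 rad and linear speed of each of basket1, basket2 below 0.04 m/s and height (world z) of each of basket1, basket2 above 0.05 m and (distance between basket2_arch and hook1 below 0.03 m or distance between basket2_arch and hook2 below 0.03 m)), for 0.2 s.
At the end, for the whole second after the job is handed in: Selector within 0.17 rad of its line; every bottle upright on the platform within 8 mm of a ring's centre, its pointer within 0.15 rad of the index line; every basket hanging from a hook, the top of its arch within 30 mm of the hook point, tilted under 0.3 rad; all at rest (all of step 1 and all of step 3); the robot touches nothing.
It fails at once if another thing on the bench is moved more than 40 mm (distance of any of beaker, petri, stopper, wash, reagent from where it was at the start of the episode above 0.04 m).
Of bottle1, bottle2, bottle3 only 2 to 3 are there at a start; the rules pass over those that are not, and their reading is None.
Of basket1, basket2 only 1 to 2 are there at a start; the rules pass over those that are not, and their reading is None.
At some moment in a run one of bottle1, bottle2, bottle3 may be knocked a few centimetres aside while the robot is not near it.
It also fails if it takes over 210 s, if anything falls off the work surface, if the arm or the gripper's body presses on something with over 40 N, if the wrist force passes 120 N, or if a joint passes its speed limit or range.

## Working session

There is one attempt and no reset: what is moved stays moved. The work goes in short steps, Python scripts to look and compute and a tool call to move; the robot and the scene stay as the last step left them, time stands still between calls to the robot, and variables do not carry over. Pictures are saved under pics/ and viewed, at most 14 in all, crops included, and the job is handed in when it is done.

Besides the shell and the picture viewer there is one more tool, called after "Emit:" by a JSON object that holds its "api" and its "payload", one argument or row to a line. send_rows: Moves the arm, as the interface text tells. Its arguments: {"type":"object","properties":{"offset":{"type":"array"},"delta_rot":{"type":"array"},"grip":{"type":"number"}},"required":["offset","delta_rot"]}

```bash
ls; mkdir -p pics; cat > h.py <<'E'
import numpy as np, cv2, json
from plant import get_obs, optics, ticket, finder
from scipy.spatial.transform import Rotation as R
def cap(n,fn=None):
    c=optics.get_calibration(n); im=optics.capture(n)
    if fn: cv2.imwrite('pics/'+fn,im[:,:,::-1])
    return im,c
def ray(c,uv):
    K=np.array([[c['fx'],0,c['cx']],[0,c['fy'],c['cy']],[0,0,1.]])
    p=cv2.undistortPoints(np.array([[uv]],float),K,np.array([c['k1'],0,0,0.]))[0,0]
    # distortion: r_d=r(1+k1 r^2) same as cv2 k1
    T=np.array(c['world_from_camera']); d=T[:3,:3]@np.array([p[0],p[1],1]); return T[:3,3],d/np.linalg.norm(d)
def onz(c,uv,z):
    o,d=ray(c,uv); return o+d*(z-o[2])/d[2]
def tri(obs):
    A=np.zeros((3,3));b=np.zeros(3)
    for c,uv in obs:
        o,d=ray(c,uv);P=np.eye(3)-np.outer(d,d);A+=P;b+=P@o
    x=np.linalg.solve(A,b); res=[np.linalg.norm((np.eye(3)-np.outer(ray(c,uv)[1],ray(c,uv)[1]))@(x-ray(c,uv)[0])) for c,uv in obs]
    return x,res
def proj(c,P):
    T=np.linalg.inv(np.array(c['world_from_camera'])); p=T[:3,:3]@np.array(P,float)+T[:3,3]; x,y=p[0]/p[2],p[1]/p[2]; s=1+c['k1']*(x*x+y*y)
    return np.array([c['fx']*x*s+c['cx'],c['fy']*y*s+c['cy']])
E
python3 - <<'E'
from h import *
print(get_obs())
for n in ['scene','top','wrist']:
    im,c=cap(n,n+'0.png'); T=np.array(c['world_from_camera']); print(n,c['fx'],c['k1'],T.round(3).tolist())
    if n!='wrist':
        for t in ['bottle1','basket1','bottle1_tip','selector_grip','start_top','hook1','hook2','ring1','ring2','ring3','basket1_arch','beaker','petri','stopper','wash','reagent']:
            r=finder.pinpoint(t,n); print(t,[(np.round(x['uv'],1).tolist(),round(x['confidence'],2)) for x in r if x['confidence']>.2])
E
```

```text
pics
{'time': 0.0, 'joint_positions': array([-1.41498547e+00,  3.42748764e-01,  1.52501907e+00,  1.29848656e-05,
        1.27540581e+00, -1.45993288e-01]), 'dq': array([ 0.0003562 , -0.00023618, -0.00023693,  0.00020654, -0.00030075,
       -0.00103832]), 'tau': array([ 2.56048981e-03, -4.31234980e+01, -2.44224536e+01,  7.19659659e-02,
        5.58728515e-02, -1.49826355e-04]), 'tool_pos': array([ 156.01683104, -500.85256242,  226.03073589]), 'tcp_rot': array([-3.14003028e+00, -2.42279968e-04,  3.01800170e-01]), 'contact_force': array([-0.08842766,  0.28113349, -0.4002076 ]), 'moment': array([ 0.0011207 , -0.00860048, -0.04451336]), 'finger_force': 0.0, 'grip_width': 91.7060552658191}
scene 399.9255671774675 -0.09066905428288076 [[0.534, 0.471, -0.702, 1282.086], [0.845, -0.311, 0.434, -411.144], [-0.014, -0.826, -0.564, 777.595], [0.0, 0.0, 0.0, 1.0]]
bottle1 [([319.1, 231.6], 0.95), ([282.5, 238.1], 0.94), ([247.0, 228.4], 0.69), ([246.0, 256.6], 0.62)]
basket1 [([402.3, 214.7], 0.74), ([373.5, 194.5], 0.63)]
bottle1_tip [([322.0, 199.3], 0.82), ([280.7, 244.2], 0.39)]
selector_gri
[... 1180 characters left out ...]
86.9], 0.57)]
hook2 [([474.0, 234.5], 0.7), ([453.7, 186.9], 0.57)]
ring1 [([326.6, 164.8], 0.75), ([356.0, 162.8], 0.69), ([386.0, 170.8], 0.68)]
ring2 [([326.6, 164.8], 0.75), ([356.0, 162.8], 0.69), ([386.0, 170.8], 0.68)]
ring3 [([326.6, 164.8], 0.75), ([356.0, 162.8], 0.69), ([386.0, 170.8], 0.68)]
basket1_arch []
beaker [([407.8, 256.3], 0.66)]
petri [([294.8, 261.6], 0.54)]
stopper [([334.3, 257.0], 0.53)]
wash [([180.6, 206.8], 0.89), ([227.5, 202.8], 0.73), ([475.4, 233.7], 0.24)]
reagent [([448.6, 150.0], 0.98)]
wrist 297.0861980356727 -0.057531519947649844 [[0.298, -0.911, -0.286, 232.275], [-0.955, -0.285, -0.088, -477.478], [-0.001, 0.299, -0.954, 384.915], [0.0, 0.0, 0.0, 1.0]]
```

```bash
python3 - <<'E'
import cv2
a=cv2.imread('pics/scene0.png');b=cv2.imread('pics/top0.png')
cv2.imwrite('pics/scene1.png',cv2.resize(a[130:400,100:500],(800,540),interpolation=cv2.INTER_CUBIC))
cv2.imwrite('pics/top1.png',cv2.resize(b[90:310,130:530],(800,440),interpolation=cv2.INTER_CUBIC))
E
```

```text
(no output)
```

View pics/scene1.png

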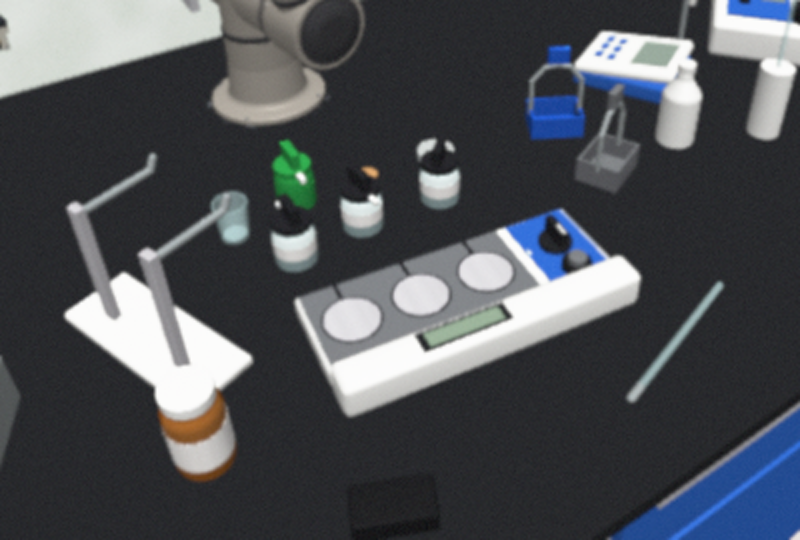

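View pics/top1.png

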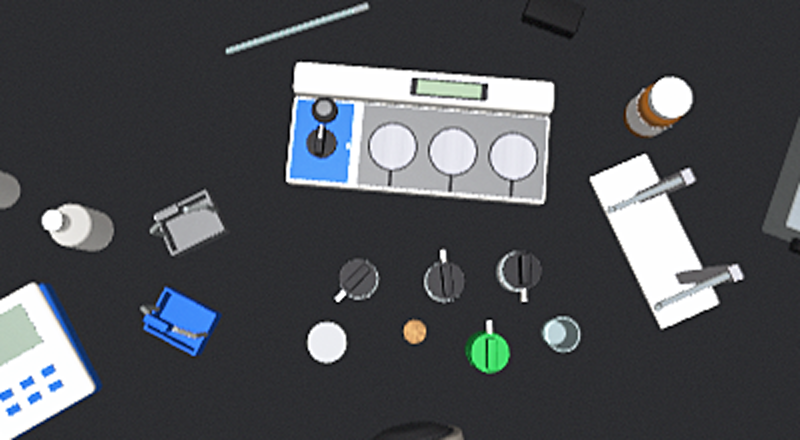

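```bash
cat > go.py <<'E'
from h import *
def go(p,yaw=None,roll=np.pi,pitch=0,steps=True):
    """offset/delta_rot from the current pose to the goal"""
    o=get_obs(); R0=R.from_euler('xyz',o['tcp_rot']); d=R0.inv().apply(np.array(p)-o['tool_pos'])/120
    y=o['tcp_rot'][2] if yaw is None else yaw
    rv=(R0.inv()*R.from_euler('xyz',[roll,pitch,y])).as_rotvec()/(2*np.pi)
    print('off',d.round(3),'rot',rv.round(4),'dist',round(np.linalg.norm(d)*120),'deg',round(np.linalg.norm(rv)*360,1))
E
python3 - <<'E'
from h import *
S=optics.get_calibration('scene');T=optics.get_calibration('top')
print('onz top bottles', [onz(T,u,z)[:2].round() .tolist() for u,z in [((310,229.5),90),((352.5,229),90),((389.5,225.5),90)]])
print('tips top', [onz(T,u,69)[:2].round() .tolist() for u in [(299.3,237.5),(352,216.4),(391.5,238)]])
print('rings',[onz(T,u,35)[:2].round(1).tolist() for u in [(326.6,163.3),(356.4,165.8),(387,168)]])
print('rings scene',[onz(S,u,35)[:2].round(1).tolist() for u in [(342.4,265.5),(311,277.5),(277,289.5)]])
print('selector',tri([(S,(378,246.2)),(T,(289.6,159.5))]),'start',tri([(S,(387,258)),(T,(291.5,144))]))
print('hook tri',tri([(S,(197.1,240.7)),(T,(453.7,186.9))]),tri([(S,(160.6,223.8)),(T,(474,234.5))]))
print('basket block', tri([(S,(408.5,177.5)),(T,(218,203))]),onz(T,(226,204),0))
for n,z in [((407.8,256.3),0),((293,261),0),((337,256),15),((222,360),0)]: print(onz(T,n,z)[:2].round())
E
```

```text
onz top bottles [[441.0, 100.0], [439.0, -24.0], [447.0, -132.0]]
tips top [[419.0, 134.0], [478.0, -25.0], [411.0, -140.0]]
rings [[649.4, 46.1], [639.0, -47.3], [629.5, -143.0]]
rings scene [[649.3, 45.5], [641.7, -47.6], [631.3, -140.6]]
selector (array([658.76137906, 159.32541792,  55.6788322 ]), [np.float64(1.7023348068187558), np.float64(1.7023348068188733)]) start (array([707.8180975 , 151.97470459,  53.64684135]), [np.float64(2.8957654020528616), np.float64(2.895765402053112)])
hook tri (array([ 541.23451877, -286.58157209,  197.18119419]), [np.float64(1.326038145136612), np.float64(1.3260381451366727)]) (array([ 413.5713875 , -338.75190909,  184.47000589]), [np.float64(1.6798780154497732), np.float64(1.6798780154497177)])
basket block (array([525.77751112, 366.37840849, 136.60650324]), [np.float64(9.8105439630511), np.float64(9.810543963051199)]) [531.98226358 372.18946014   0.        ]
[ 353. -201.]
[347. 159.]
[360.  21.]
[ 55. 379.]
```

```bash
cat > plan.py <<'E'
from h import *
def plan(wps,rate=45,deg=10,p0=None):
    """wps: (x,y,z,yaw); prints one line per send_rows call: n rows, offset, rz"""
    o=get_obs(); p=np.array(o['tool_pos']) if p0 is None else np.array(p0[:3],float); y=o['tcp_rot'][2] if p0 is None else p0[3]
    for w in wps:
        g=np.array(w[:3],float); gy=w[3]; dy=gy-y
        if len(w)>4: r=w[4]
        else: r=rate
        def off(p,y,g): return R.from_euler('xyz',[np.pi,0,y]).inv().apply(g-p)/120
        n=max(1,int(np.ceil(max(np.linalg.norm(g-p)/165, np.linalg.norm(g-p)/(8*r), abs(dy)/np.radians(8*deg)))))
        P,Y=p.copy(),y
        for i in range(1,n+1):
            t=P+(g-P)*i/n; ty=Y+dy*i/n
            d=off(p,y,t).round(3); rz=round(-(ty-y)/(2*np.pi),4)
            rows=int(min(8,max(1,np.ceil(max(np.linalg.norm(d)*120/r,abs(rz)*360/deg)))))
            print('rows',rows,'off',d.tolist(),'rz',rz,'->',t.round(0).tolist(),round(ty,2), '' if abs(d).max()<1 else 'TOO BIG')
            p=p+R.from_euler('xyz',[np.pi,0,y]).apply(d*120); y=y-rz*2*np.pi
E
python3 - <<'E'
from plan import *
plan([(156,-501,340,.302),(600,20,340,3.04)],rate=60,deg=10)
E
```

```text
rows 2 off [0.0, -0.003, -0.944] rz -0.0 -> [156.0, -501.0, 340.0] 0.3 
rows 4 off [0.965, -0.609, 0.0] rz -0.0872 -> [245.0, -397.0, 340.0] 0.85 
rows 4 off [1.14, -0.018, 0.0] rz -0.0871 -> [334.0, -293.0, 340.0] 1.4 TOO BIG
rows 4 off [0.983, 0.579, 0.0] rz -0.0872 -> [422.0, -188.0, 340.0] 1.94 
rows 4 off [0.538, 1.007, 0.0] rz -0.0871 -> [511.0, -84.0, 340.0] 2.49 TOO BIG
rows 4 off [-0.064, 1.139, 0.0] rz -0.0872 -> [600.0, 20.0, 340.0] 3.04 TOO BIG
```

```bash
sed -i 's#/165#/118#' plan.py; python3 - <<'E'
from plan import *
plan([(156,-501,340,.302),(600,20,340,3.04)],rate=50,deg=10)
E
```

```text
rows 3 off [0.0, -0.003, -0.944] rz -0.0 -> [156.0, -501.0, 340.0] 0.3 
rows 3 off [0.804, -0.508, 0.0] rz -0.0726 -> [230.0, -414.0, 340.0] 0.76 
rows 3 off [0.945, -0.101, 0.0] rz -0.0727 -> [304.0, -327.0, 340.0] 1.21 
rows 3 off [0.893, 0.326, 0.0] rz -0.0726 -> [378.0, -240.0, 340.0] 1.67 
rows 3 off [0.659, 0.686, 0.0] rz -0.0726 -> [452.0, -154.0, 340.0] 2.13 
rows 3 off [0.289, 0.905, 0.0] rz -0.0727 -> [526.0, -67.0, 340.0] 2.58 
rows 3 off [-0.141, 0.941, 0.0] rz -0.0726 -> [600.0, 20.0, 340.0] 3.04
```

Emit:
{"api": "send_rows", "payload": {
  "offset": [
    [0, 0, -0.3],
    [0, 0, -0.65],
    [0, 0, -0.944]
  ],
  "delta_rot": [
    [0, 0, 0],
    [0, 0, 0],
    [0, 0, 0]
  ],
  "grip": 0.4
}}

```text
time: 2.12
tool_pos: [156.1, -501.3, 341.7]
tcp_rot: [3.14, 0.0, 0.302]
contact_force: [0.1, -0.3, -0.4]
grip_width: 66.3
finger_force: 0.0
```

Emit:
{"api": "send_rows", "payload": {
  "offset": [
    [0.268, -0.169, 0],
    [0.536, -0.339, 0],
    [0.804, -0.508, 0]
  ],
  "delta_rot": [
    [0, 0, -0.024],
    [0, 0, -0.048],
    [0, 0, -0.0726]
  ]
}}

```text
time: 2.5
tool_pos: [230.6, -413.5, 340.1]
tcp_rot: [3.141, 0.0, 0.763]
contact_force: [0.6, -0.7, -0.2]
grip_width: 38.5
finger_force: 0.0
```

Emit:
{"api": "send_rows", "payload": {
  "offset": [
    [0.315, -0.034, 0],
    [0.63, -0.067, 0],
    [0.945, -0.101, 0]
  ],
  "delta_rot": [
    [0, 0, -0.024],
    [0, 0, -0.048],
    [0, 0, -0.0727]
  ]
}}

```text
time: 2.88
tool_pos: [304.8, -326.6, 340.1]
tcp_rot: [3.141, 0.0, 1.22]
contact_force: [0.9, -1.0, -0.8]
grip_width: 36.5
finger_force: 0.0
```

Emit:
{"api": "send_rows", "payload": {
  "offset": [
    [0.298, 0.109, 0],
    [0.595, 0.217, 0],
    [0.893, 0.326, 0]
  ],
  "delta_rot": [
    [0, 0, -0.024],
    [0, 0, -0.048],
    [0, 0, -0.0726]
  ]
}}

```text
time: 3.25
tool_pos: [378.8, -239.8, 340.1]
tcp_rot: [3.141, 0.0, 1.676]
contact_force: [0.3, -1.2, 0.6]
grip_width: 36.5
finger_force: 0.0
```

Emit:
{"api": "send_rows", "payload": {
  "offset": [
    [0.22, 0.229, 0],
    [0.44, 0.457, 0],
    [0.659, 0.686, 0]
  ],
  "delta_rot": [
    [0, 0, -0.024],
    [0, 0, -0.048],
    [0, 0, -0.0726]
  ]
}}

```text
time: 3.62
tool_pos: [452.8, -152.9, 340.1]
tcp_rot: [3.141, 0.0, 2.132]
contact_force: [0.2, -1.1, -0.3]
grip_width: 36.7
finger_force: 0.0
```

Emit:
{"api": "send_rows", "payload": {
  "offset": [
    [0.096, 0.302, 0],
    [0.193, 0.603, 0],
    [0.289, 0.905, 0]
  ],
  "delta_rot": [
    [0, 0, -0.024],
    [0, 0, -0.048],
    [0, 0, -0.0727]
  ]
}}

```text
time: 4.0
tool_pos: [526.7, -66.1, 340.0]
tcp_rot: [-3.141, 0.0, 2.589]
contact_force: [0.5, -1.3, -0.5]
grip_width: 37.2
finger_force: 0.0
```

Emit:
{"api": "send_rows", "payload": {
  "offset": [
    [-0.047, 0.314, 0],
    [-0.094, 0.627, 0],
    [-0.141, 0.941, 0],
    [-0.141, 0.941, 0],
    [-0.141, 0.941, 0]
  ],
  "delta_rot": [
    [0, 0, -0.024],
    [0, 0, -0.048],
    [0, 0, -0.0726],
    [0, 0, -0.0726],
    [0, 0, -0.0726]
  ]
}}

```text
time: 4.62
tool_pos: [599.8, 19.4, 339.7]
tcp_rot: [-3.141, -0.001, 3.039]
contact_force: [-0.2, 0.4, -0.2]
grip_width: 36.8
finger_force: 0.0
```

```bash
python3 - <<'E'
from h import *
o=get_obs();print(o['time'],o['tool_pos'],o['tcp_rot'],o['joint_positions'].round(2),o['grip_width'])
im,c=cap('wrist','w1.png')
cv2.imwrite('pics/w1b.png',cv2.resize(im[:,:,::-1],(800,500),interpolation=cv2.INTER_CUBIC))
for t,z in [('bottle1_tip',69),('bottle1',0),('selector_grip',60),('start_top',54),('ring1',35)]:
    for x in finder.pinpoint(t,'wrist'):
        if x['confidence']>.2: print(t,np.round(x['uv'],1),round(x['confidence'],2),onz(c,x['uv'],z).round(1))
E
```

```text
4.625 [599.82399729  19.40140512 339.74530168] [-3.14107483e+00 -6.78886336e-04  3.03863509e+00] [-0.1   0.44  1.08 -0.    1.63 -1.56] 36.80747901850276
bottle1_tip [395.   13.9] 0.93 [409.9 134.   69. ]
bottle1_tip [187.6  34.5] 0.61 [ 405.  -139.6   69. ]
bottle1 [209.6  72.4] 0.74 [ 445.4 -142.8    0. ]
bottle1 [281.   56.6] 0.68 [435.5 -27.4   0. ]
bottle1 [364.6  52.1] 0.6 [442.2 101.7   0. ]
bottle1 [340.1 192.3] 0.29 [662.4  44.8   0. ]
selector_grip [418.7 191.7] 0.86 [656.4 163.5  60. ]
start_top [413.8 225.9] 0.74 [715.3 157.1  54. ]
start_top [279.4  56.2] 0.5 [443.7 -23.6  54. ]
ring1 [340.5 190.4] 0.89 [649.2  44.5  35. ]
ring1 [285.2 188.8] 0.64 [637.4 -44.2  35. ]
ring1 [226.5 192.8] 0.59 [ 634.2 -140.6   35. ]
```

View pics/w1b.png

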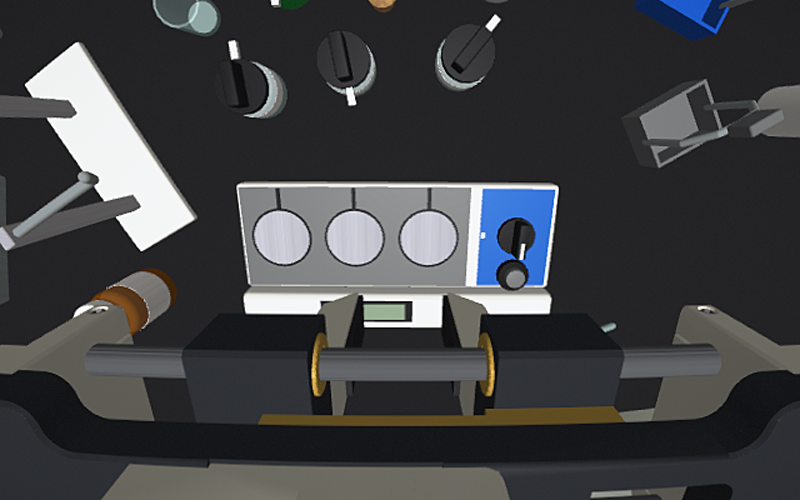

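```bash
python3 - <<'E'
from h import *
im=cv2.imread('pics/w1.png'); c=optics.get_calibration('wrist')
g=cv2.cvtColor(im,cv2.COLOR_BGR2GRAY)
m=((g>170)).astype(np.uint8)
n,l,s,ce=cv2.connectedComponentsWithStats(m)
for i in range(1,n):
    if 1000<s[i,4]<2600 and 150<ce[i][1]<230:
        cn,_=cv2.findContours((l==i).astype(np.uint8),cv2.RETR_EXTERNAL,cv2.CHAIN_APPROX_NONE)
        P=np.array([onz(c,q[0].astype(float),35)[:2] for q in cn[0]],np.float32)
        (x,y),r=cv2.minEnclosingCircle(P); print(s[i],ce[i].round(1),'circle',round(x,1),round(y,1),round(r,1),'ellipse',cv2.fitEllipse(P))
cv2.imwrite('pics/crop1.png',cv2.resize(im[145:235,370:450],(640,720))[:600])
a=cv2.resize(im[165:235,380:450],(560,560),interpolation=cv2.INTER_CUBIC)
cv2.imwrite('pics/crop1.png',a)
E
```

```text
[ 189  147  258   83 1926] [352.5 175. ] circle 644.7 7.3 212.4 ellipse ((642.3688354492188, 3.712139129638672), (150.41954040527344, 481.29449462890625), 173.1979217529297)
[ 204  169   43   42 1446] [225.1 189.5] circle 629.9 -142.7 35.9 ellipse ((629.7792358398438, -142.52113342285156), (69.96514892578125, 70.1705551147461), 90.93309783935547)
[ 262  169   44   43 1459] [283.3 189.8] circle 640.1 -48.0 35.8 ellipse ((640.0391845703125, -47.90318298339844), (69.34508514404297, 70.11041259765625), 78.96498107910156)
[ 321  169   44   43 1466] [342.2 190.1] circle 650.2 46.9 35.8 ellipse ((650.3040771484375, 46.93211364746094), (69.74845886230469, 70.01863861083984), 82.98356628417969)
```

View pics/crop1.png

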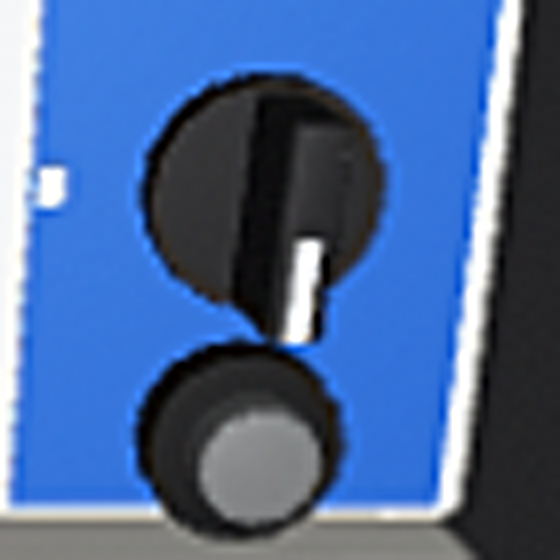

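```bash
python3 - <<'E'
from plan import *
c=optics.get_calibration('wrist')
T=optics.get_calibration('top');S=optics.get_calibration('scene')
print('disc',onz(c,(412.9,188.7),45),'start',[onz(c,(412.7,223.1),z).round(1) for z in (50,60)])
for q in ('top','scene'):
    im=cv2.imread(f'pics/{q}0.png'); C={'top':T,'scene':S}[q]; print(q, proj(C,(657,160,45)), proj(C,(709.5,154,55)))
w=(656.6,160.3)
yaw=-0.107
plan([(w[0],w[1],140,3.034),(w[0],w[1],48,2.97,15)],rate=40)
E
```

```text
disc [655.83776625 158.83748709  45.        ] start [array([712.7, 156.5,  50. ]), array([708.3, 153.6,  60. ])]
top [290.1782371  161.12672933] [291.59231132 143.88512112]
scene [378.12935311 248.59775798] [389.12363219 257.50661685]
rows 3 off [-0.116, 0.406, 0.557] rz 0.0002 -> [619.0, 66.0, 274.0] 3.04 
rows 3 off [-0.116, 0.407, 0.556] rz 0.0003 -> [638.0, 113.0, 207.0] 3.04 
rows 3 off [-0.115, 0.407, 0.557] rz 0.0002 -> [657.0, 160.0, 140.0] 3.03 
rows 7 off [-0.0, -0.0, 0.766] rz 0.0102 -> [657.0, 160.0, 48.0] 2.97
```

Emit:
{"api": "send_rows", "payload": {
  "offset": [
    [-0.04, 0.135, 0.18],
    [-0.08, 0.27, 0.37],
    [-0.116, 0.406, 0.557]
  ],
  "delta_rot": [
    [0, 0, 0],
    [0, 0, 0],
    [0, 0, 0]
  ]
}}

```text
time: 5.3
tool_pos: [619.0, 66.8, 272.7]
tcp_rot: [-3.142, 0.0, 3.039]
contact_force: [0.1, 0.8, 0.1]
grip_width: 36.9
finger_force: 0.0
```

Emit:
{"api": "send_rows", "payload": {
  "offset": [
    [-0.077, 0.27, 0.36],
    [-0.154, 0.54, 0.72],
    [-0.231, 0.802, 0.99],
    [-0.231, 0.802, 0.99],
    [-0.231, 0.802, 0.99]
  ],
  "delta_rot": [
    [0, 0, 0],
    [0, 0, 0],
    [0, 0, 0],
    [0, 0, 0],
    [0, 0, 0]
  ]
}}

```text
time: 5.92
tool_pos: [656.6, 159.0, 155.3]
tcp_rot: [-3.141, 0.001, 3.04]
contact_force: [0.5, -0.4, 0.3]
grip_width: 37.0
finger_force: 0.0
```

```bash
python3 - <<'E'
from h import *
o=get_obs();print(o['time'],o['tool_pos'],o['tcp_rot'],o['grip_width'])
im,c=cap('wrist','w2.png')
a=im[:,:,::-1]; cv2.imwrite('pics/w2b.png',cv2.resize(a[120:330,180:460],(800,600),interpolation=cv2.INTER_CUBIC))
for t,z in [('selector_grip',60),('start_top',54)]:
    for x in finder.pinpoint(t,'wrist'):
        if x['confidence']>.2: print(t,np.round(x['uv'],1),round(x['confidence'],2),onz(c,x['uv'],z).round(1))
E
```

```text
5.925 [656.62982868 158.97692527 155.33818765] [-3.14130599e+00  1.28462712e-03  3.03965190e+00] 36.99535656633713
selector_grip [320.4 203.2] 0.95 [656.9 157.4  60. ]
start_top [321.4 255.1] 0.91 [711.9 152.7  54. ]
```

View pics/w2b.png

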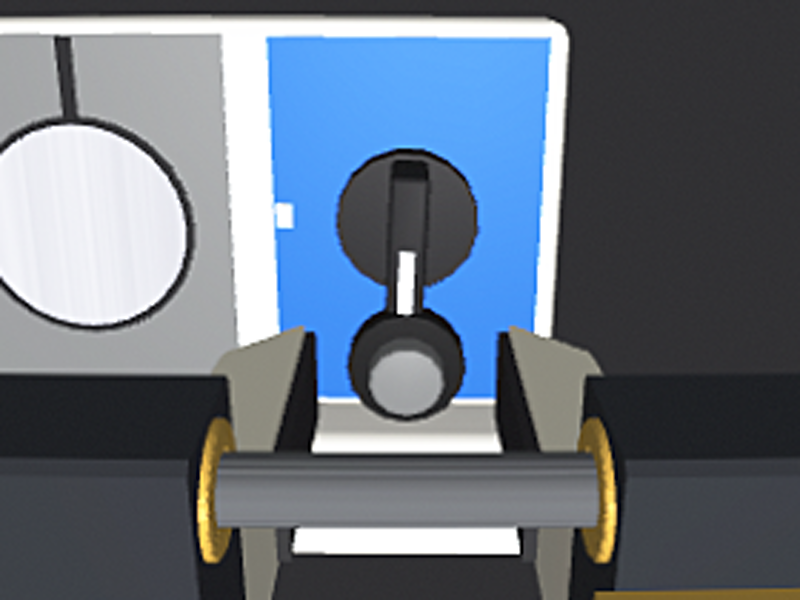

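Emit:
{"api": "send_rows", "payload": {
  "offset": [
    [0, -0.012, 0.15],
    [0, -0.012, 0.3],
    [0, -0.012, 0.45],
    [0, -0.012, 0.6],
    [0, -0.012, 0.75],
    [0, -0.012, 0.85],
    [0, -0.012, 0.892],
    [0, -0.012, 0.892]
  ],
  "delta_rot": [
    [0, 0, 0.003],
    [0, 0, 0.006],
    [0, 0, 0.006],
    [0, 0, 0.006],
    [0, 0, 0.006],
    [0, 0, 0.006],
    [0, 0, 0.006],
    [0, 0, 0.006]
  ]
}}

```text
time: 7.08
tool_pos: [656.2, 158.3, 47.2]
tcp_rot: [-3.141, -0.0, 3.002]
contact_force: [-0.3, -0.3, -0.1]
grip_width: 36.4
finger_force: 0.0
```

Emit:
{"api": "send_rows", "payload": {
  "offset": [
    [0, 0, 0],
    [0, 0, 0],
    [0, 0, 0],
    [0, 0, 0],
    [0, 0, 0]
  ],
  "delta_rot": [
    [0, 0, 0],
    [0, 0, 0],
    [0, 0, 0],
    [0, 0, 0],
    [0, 0, 0]
  ],
  "grip": 0.0
}}

```text
time: 7.7
tool_pos: [656.5, 159.2, 47.8]
tcp_rot: [3.14, 0.001, 3.003]
contact_force: [0.7, 5.5, 2.1]
grip_width: 11.9
finger_force: 30.0
```

Emit:
{"api": "send_rows", "payload": {
  "offset": [
    [0, 0.01, 0],
    [0, 0.01, 0],
    [0, 0.01, 0],
    [0, 0.01, 0],
    [0, 0.01, 0],
    [0, 0.01, 0],
    [0, 0.01, 0],
    [0, 0.01, 0]
  ],
  "delta_rot": [
    [0, 0, 0.016],
    [0, 0, 0.032],
    [0, 0, 0.048],
    [0, 0, 0.064],
    [0, 0, 0.08],
    [0, 0, 0.096],
    [0, 0, 0.112],
    [0, 0, 0.12]
  ]
}}

```text
time: 8.7
tool_pos: [657.0, 160.2, 47.8]
tcp_rot: [3.139, 0.001, 2.246]
contact_force: [1.3, 5.2, 1.6]
grip_width: 11.9
finger_force: 30.0
```

Emit:
{"api": "send_rows", "payload": {
  "offset": [
    [0, 0, 0],
    [0, 0, 0],
    [0, 0, 0],
    [0, 0, 0],
    [0, 0, 0],
    [0, 0, 0],
    [0, 0, 0],
    [0, 0, 0]
  ],
  "delta_rot": [
    [0, 0, 0.016],
    [0, 0, 0.032],
    [0, 0, 0.048],
    [0, 0, 0.064],
    [0, 0, 0.08],
    [0, 0, 0.096],
    [0, 0, 0.112],
    [0, 0, 0.125]
  ]
}}

```text
time: 9.7
tool_pos: [658.2, 160.5, 47.8]
tcp_rot: [3.137, -0.002, 1.46]
contact_force: [6.4, 5.8, -2.2]
grip_width: 11.6
finger_force: 30.0
```

Emit:
{"api": "send_rows", "payload": {
  "offset": [
    [0, 0, 0],
    [0, 0, 0],
    [0, 0, 0]
  ],
  "delta_rot": [
    [0, 0, 0],
    [0, 0, 0],
    [0, 0, 0]
  ]
}}

```text
time: 10.07
tool_pos: [658.1, 160.5, 47.8]
tcp_rot: [3.137, -0.002, 1.463]
contact_force: [6.6, 6.8, -1.5]
grip_width: 11.4
finger_force: 30.0
```

Emit:
{"api": "send_rows", "payload": {
  "offset": [
    [0, 0, 0],
    [0, 0, 0],
    [0, 0, -0.15],
    [0, 0, -0.4],
    [0, 0, -0.7],
    [0, 0, -0.95]
  ],
  "delta_rot": [
    [0, 0, 0],
    [0, 0, 0],
    [0, 0, 0],
    [0, 0, 0],
    [0, 0, 0],
    [0, 0, 0]
  ],
  "grip": 0.22
}}

```text
time: 10.82
tool_pos: [656.6, 159.3, 164.3]
tcp_rot: [3.139, -0.0, 1.463]
contact_force: [-0.0, 0.1, 0.1]
grip_width: 20.4
finger_force: 0.0
```

```bash
python3 - <<'E'
from plan import *
o=get_obs();print(o['tool_pos'],o['tcp_rot'])
plan([(540,90,300,2.3),(470,0,310,3.04)],rate=50)
E
```

```text
[656.62010127 159.25949585 164.32104331] [ 3.13942705e+00 -1.08366031e-04  1.46277434e+00]
rows 3 off [-0.339, -0.452, -0.565] rz -0.0666 -> [598.0, 125.0, 232.0] 1.88 
rows 3 off [-0.127, -0.551, -0.566] rz -0.0666 -> [540.0, 90.0, 300.0] 2.3 
rows 5 off [-0.171, -0.934, -0.083] rz -0.1178 -> [470.0, 0.0, 310.0] 3.04
```

Emit:
{"api": "send_rows", "payload": {
  "offset": [
    [-0.113, -0.151, -0.19],
    [-0.226, -0.3, -0.38],
    [-0.339, -0.452, -0.565]
  ],
  "delta_rot": [
    [0, 0, -0.022],
    [0, 0, -0.044],
    [0, 0, -0.0666]
  ],
  "grip": 0.5
}}

```text
time: 11.2
tool_pos: [597.4, 124.3, 231.3]
tcp_rot: [3.14, 0.001, 1.886]
contact_force: [0.1, 0.6, 0.9]
grip_width: 43.7
finger_force: 0.0
```

Emit:
{"api": "send_rows", "payload": {
  "offset": [
    [-0.042, -0.184, -0.19],
    [-0.085, -0.367, -0.38],
    [-0.127, -0.551, -0.566],
    [-0.127, -0.551, -0.566],
    [-0.127, -0.551, -0.566]
  ],
  "delta_rot": [
    [0, 0, -0.022],
    [0, 0, -0.044],
    [0, 0, -0.0666],
    [0, 0, -0.0666],
    [0, 0, -0.0666]
  ]
}}

```text
time: 11.82
tool_pos: [539.8, 90.2, 297.1]
tcp_rot: [3.141, 0.0, 2.297]
contact_force: [0.1, 0.2, -0.6]
grip_width: 45.8
finger_force: 0.0
```

```bash
cat > look.py <<'E'
from h import *
import sys,pickle
def look(tag,targets=('bottle1','bottle1_tip')):
    im,c=cap('wrist',tag+'.png'); out={'c':c}
    for t in targets:
        z=69 if 'tip' in t else 0
        out[t]=[x for x in finder.pinpoint(t,'wrist') if x['confidence']>.25]
        for x in out[t]: print(tag,t,np.round(x['uv'],1),round(x['confidence'],2),onz(c,x['uv'],z).round(1))
    pickle.dump(out,open(tag+'.pkl','wb')); return im,c
E
python3 -c "
from look import *
look('b1')"
```

```text
b1 bottle1 [146.3 159.8] 0.88 [329.2 -90.4   0. ]
b1 bottle1 [278.8 113. ] 0.87 [442.3 102.3   0. ]
b1 bottle1 [193.1 227.4] 0.84 [ 450.7 -135.3   -0. ]
b1 bottle1 [224.3 174.9] 0.65 [437.4 -27.3   0. ]
b1 bottle1_tip [267.2  74.4] 0.68 [409.  135.5  69. ]
```

Emit:
{"api": "send_rows", "payload": {
  "offset": [
    [-0.035, -0.19, -0.02],
    [-0.07, -0.38, -0.04],
    [-0.1, -0.57, -0.06],
    [-0.14, -0.76, -0.07],
    [-0.171, -0.934, -0.083],
    [-0.171, -0.934, -0.083],
    [-0.171, -0.934, -0.083]
  ],
  "delta_rot": [
    [0, 0, -0.024],
    [0, 0, -0.048],
    [0, 0, -0.072],
    [0, 0, -0.096],
    [0, 0, -0.1178],
    [0, 0, -0.1178],
    [0, 0, -0.1178]
  ]
}}

```text
time: 12.85
tool_pos: [470.2, 0.6, 306.6]
tcp_rot: [3.141, -0.001, 3.037]
contact_force: [-0.9, -0.4, -0.4]
grip_width: 45.8
finger_force: 0.0
```

```bash
python3 - <<'E'
from look import *
im,c=look('b2')
cv2.imwrite('pics/b2z.png',cv2.resize(im[40:240,140:480,::-1],(800,470),interpolation=cv2.INTER_CUBIC))
im,_=cap('scene');cv2.imwrite('pics/s2.png',im[:,:,::-1])
E
```

```text
b2 bottle1 [385.2 139.3] 0.94 [445.5 101.9   0. ]
b2 bottle1 [229.2 158.5] 0.7 [ 449.8 -144.4    0. ]
b2 bottle1 [255.2  74.3] 0.7 [331.2 -83.1   0. ]
b2 bottle1 [301.6 137.4] 0.6 [429.4 -26.5   0. ]
b2 bottle1_tip [423.1 117.4] 0.79 [413.6 138.7  69. ]
```

View pics/b2z.png

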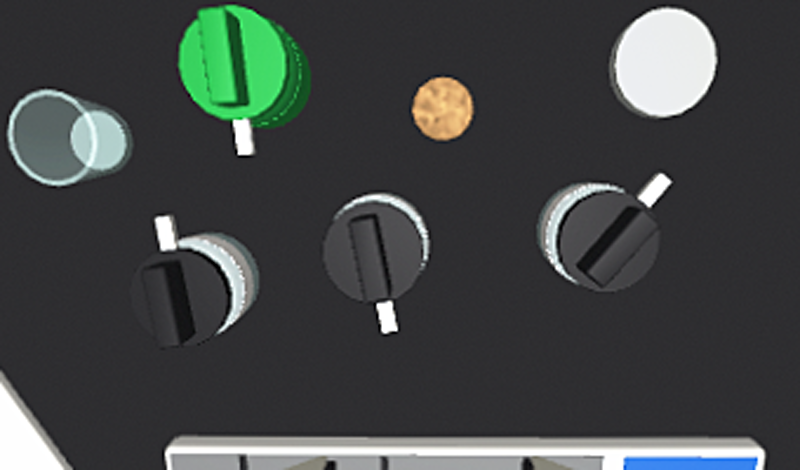

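```bash
python3 - <<'E'
from look import *
d=pickle.load(open('b2.pkl','rb'));c=d['c']
f=lambda u,v:(140+u*340/800,40+v*200/470)
im=cv2.imread('pics/b2.png').astype(int)
for n,cp,tp in [('A',(608,240),(666,178)),('B',(374,252),(389,332)),('C',(183,298),(163,216))]:
    C=onz(c,f(*cp),74);t=onz(c,f(*tp),69);v=t-C
    print(n,C.round(1),t.round(1),'len',np.hypot(*v[:2]).round(1),'yaw',round(np.arctan2(v[1],v[0])%(2*np.pi),3))
# tab masks: least-squares axis through white pixels, both views
for tag in ('b1','b2'):
    c=pickle.load(open(tag+'.pkl','rb'))['c']; im=cv2.imread(f'pics/{tag}.png')
    m=(im.min(2)>190).astype(np.uint8); n,l,s,ce=cv2.connectedComponentsWithStats(m)
    for i in range(1,n):
        if 15<s[i,4]<140:
            cn,_=cv2.findContours((l==i).astype(np.uint8),cv2.RETR_EXTERNAL,cv2.CHAIN_APPROX_NONE)
            P=np.array([onz(c,q[0].astype(float),71.)[:2] for q in cn[0]],np.float32)
            r=cv2.minAreaRect(P); print(tag,s[i],np.round(r[0],1),np.round(r[1],1),round(r[2],1))
E
```

```text
A [441.7 104.2  74. ] [411.5 138.7  69. ] len 45.9 yaw 2.291
B [435.2 -25.9  74. ] [482.7 -23.4  69. ] len 47.6 yaw 0.051
C [ 449.4 -137.6   74. ] [ 403.  -141.4   69. ] len 46.5 yaw 3.224
b1 [494   0   6   4  20] [555.6 378.3] [6.2 3.2] 44.5
b1 [266  74   8  16 104] [416.4 130.7] [ 7.9 17.9] 45.3
b1 [134 180  14  12  85] [366.1 -89. ] [10.3 18.5] 86.7
b1 [409 191  13  12  52] [655.6 148.4] [19.9  4.8] 83.6
b1 [ 85 216  17  28  54] [ 342.4 -193.7] [19.6 46.9] 14.7
b1 [ 98 219  19  29  61] [ 369.1 -187. ] [22.9 48.6] 14.9
b1 [142 227  14  12  75] [ 411.5 -141. ] [11.1 18.3] 89.7
b1 [ 73 245  14   5  39] [ 343.1 -234.1] [22.4  6.3] 57.6
b1 [558 245  13   3  28] [882.7 247.1] [20.7  3.3] 40.6
b1 [282 247  11  30 136] [590.2 -43.8] [12.4 47.8] 35.7
b1 [266 305  57  20 137] [ 652.3 -107.1] [95.  22.2] 65.2
b1 [292 310  31  22  72] [ 678.9 -103.5] [62.6  4.1] 84.7
b1 [344 311  29  22 135] [742.2 -52.5] [57.4  7.4] 84.2
b1 [265 330  26   2  27] [ 657.  -149.5] [40.  2.] 42.2
b1 [487 393  18   4  62] [1046.6   -6.3] [33.7  7.6] 37.6
b2 [176  88   6  23  63] [ 357.8 -171.8] [ 6.  27.2] 79.9
b2 [239  91   8  15  95] [366. -89.] [ 8.3 17.6] 88.6
b2 [147 107  17  11  18] [ 371.  -208.2] [23.6  3.8] 50.6
b2 [411 114  14  14  89] [416.6 130.9] [ 8.4 17.4] 47.8
b2 [287 123  35  21  89] [414.4 -14.3] [46.9 15.3] 59.7
b2 [206 132   9  15  91] [ 411.8 -141.9] [ 8.5 18.3] 90.0
b2 [300 168   9  14  82] [472.9 -23.9] [17.3  8.5] 5.2
b2 [ 74 245  13   3  23] [ 546.1 -378.9] [20.7  3.4] 85.1
b2 [558 245  10   3  19] [622.8 355.2] [15.7  3.4] 83.0
```

```bash
python3 - <<'E'
from plan import *
plan([(448.7,-138,190,3.21),(448.7,-138,79,3.21,20),(448.7,-138,159,3.21,25),(629.8,-142.6,160,3.034,30),(629.8,-142.6,115,3.034,10)],rate=45)
E
```

```text
rows 3 off [0.03, -0.584, 0.486] rz -0.0135 -> [459.0, -69.0, 248.0] 3.12 
rows 3 off [0.079, -0.579, 0.486] rz -0.0136 -> [449.0, -138.0, 190.0] 3.21 
rows 6 off [0.0, -0.0, 0.925] rz 0.0 -> [449.0, -138.0, 79.0] 3.21 
rows 4 off [0.0, -0.0, -0.666] rz 0.0 -> [449.0, -138.0, 159.0] 3.21 
rows 4 off [-0.751, -0.071, -0.004] rz 0.014 -> [539.0, -140.0, 159.0] 3.12 
rows 4 off [-0.755, -0.005, -0.005] rz 0.014 -> [630.0, -143.0, 160.0] 3.03 
rows 5 off [-0.0, 0.001, 0.375] rz 0.0 -> [630.0, -143.0, 115.0] 3.03
```

Emit:
{"api": "send_rows", "payload": {
  "offset": [
    [0.01, -0.195, 0.162],
    [0.02, -0.39, 0.324],
    [0.03, -0.584, 0.486]
  ],
  "delta_rot": [
    [0, 0, -0.0045],
    [0, 0, -0.009],
    [0, 0, -0.0135]
  ]
}}

```text
time: 13.42
tool_pos: [459.2, -69.5, 248.0]
tcp_rot: [-3.142, 0.0, 3.126]
contact_force: [0.0, -0.1, -0.5]
grip_width: 45.8
finger_force: 0.0
```

Emit:
{"api": "send_rows", "payload": {
  "offset": [
    [0.026, -0.19, 0.162],
    [0.053, -0.386, 0.324],
    [0.079, -0.579, 0.486],
    [0.079, -0.579, 0.486]
  ],
  "delta_rot": [
    [0, 0, -0.0045],
    [0, 0, -0.009],
    [0, 0, -0.0136],
    [0, 0, -0.0136]
  ]
}}

```text
time: 13.92
tool_pos: [447.8, -138.9, 189.0]
tcp_rot: [3.14, -0.003, -3.075]
contact_force: [-0.7, 0.3, 0.4]
grip_width: 46.3
finger_force: 0.0
```

Emit:
{"api": "send_rows", "payload": {
  "offset": [
    [0, 0, 0.2],
    [0, 0, 0.4],
    [0, 0, 0.55],
    [0, 0, 0.7],
    [0, 0, 0.83],
    [0, 0, 0.925],
    [0, 0, 0.925]
  ],
  "delta_rot": [
    [0, 0, 0],
    [0, 0, 0],
    [0, 0, 0],
    [0, 0, 0],
    [0, 0, 0],
    [0, 0, 0],
    [0, 0, 0]
  ]
}}

```text
time: 14.8
tool_pos: [448.5, -137.9, 79.1]
tcp_rot: [3.141, -0.001, -3.073]
contact_force: [0.9, -0.9, -0.4]
grip_width: 45.8
finger_force: 0.0
```

Emit:
{"api": "send_rows", "payload": {
  "offset": [
    [0, 0, 0],
    [0, 0, 0],
    [0, 0, 0],
    [0, 0, 0],
    [0, 0, 0]
  ],
  "delta_rot": [
    [0, 0, 0],
    [0, 0, 0],
    [0, 0, 0],
    [0, 0, 0],
    [0, 0, 0]
  ],
  "grip": 0.0
}}

```text
time: 15.42
tool_pos: [448.4, -138.6, 79.4]
tcp_rot: [-3.142, -0.0, -3.073]
contact_force: [0.5, -1.1, 0.1]
grip_width: 13.7
finger_force: 30.0
```

Emit:
{"api": "send_rows", "payload": {
  "offset": [
    [0, 0, -0.1],
    [0, 0, -0.27],
    [0, 0, -0.47],
    [0, 0, -0.666]
  ],
  "delta_rot": [
    [0, 0, 0],
    [0, 0, 0],
    [0, 0, 0],
    [0, 0, 0]
  ]
}}

```text
time: 15.92
tool_pos: [448.2, -138.3, 160.5]
tcp_rot: [3.141, -0.0, -3.073]
contact_force: [0.2, -0.4, -2.3]
grip_width: 13.5
finger_force: 30.0
```

Emit:
{"api": "send_rows", "payload": {
  "offset": [
    [-0.15, -0.014, 0],
    [-0.3, -0.028, 0],
    [-0.45, -0.042, 0],
    [-0.6, -0.057, 0],
    [-0.751, -0.071, 0]
  ],
  "delta_rot": [
    [0, 0, 0.003],
    [0, 0, 0.006],
    [0, 0, 0.009],
    [0, 0, 0.012],
    [0, 0, 0.014]
  ]
}}

```text
time: 16.55
tool_pos: [539.3, -140.6, 159.7]
tcp_rot: [3.141, -0.0, 3.122]
contact_force: [0.4, -0.5, -2.8]
grip_width: 13.4
finger_force: 30.0
```

Emit:
{"api": "send_rows", "payload": {
  "offset": [
    [-0.2, 0, 0],
    [-0.4, 0, 0],
    [-0.55, 0, 0],
    [-0.68, 0, 0],
    [-0.755, -0.005, 0],
    [-0.755, -0.005, 0],
    [-0.755, -0.005, 0]
  ],
  "delta_rot": [
    [0, 0, 0.003],
    [0, 0, 0.006],
    [0, 0, 0.009],
    [0, 0, 0.012],
    [0, 0, 0.014],
    [0, 0, 0.014],
    [0, 0, 0.014]
  ]
}}

```text
time: 17.42
tool_pos: [628.9, -143.1, 159.3]
tcp_rot: [3.142, -0.001, 3.034]
contact_force: [-0.4, -0.1, -3.2]
grip_width: 13.9
finger_force: 30.0
```

```bash
python3 - <<'E'
from plan import *
o=get_obs();print(o['time'],o['tool_pos'],o['tcp_rot'],o['grip_width'])
plan([(629.8,-142.6,115,3.034,10)])
E
```

```text
17.425 [ 628.92100079 -143.127386    159.29044038] [ 3.14156580e+00 -7.41868372e-04  3.03444205e+00] 13.949664086166646
rows 5 off [-0.007, 0.005, 0.369] rz 0.0001 -> [630.0, -143.0, 115.0] 3.03
```

Emit:
{"api": "send_rows", "payload": {
  "offset": [
    [-0.007, 0.005, 0.1],
    [-0.007, 0.005, 0.2],
    [-0.007, 0.005, 0.29],
    [-0.007, 0.005, 0.34],
    [-0.007, 0.005, 0.37],
    [-0.007, 0.005, 0.37],
    [-0.007, 0.005, 0.37]
  ],
  "delta_rot": [
    [0, 0, 0],
    [0, 0, 0],
    [0, 0, 0],
    [0, 0, 0],
    [0, 0, 0],
    [0, 0, 0],
    [0, 0, 0]
  ]
}}

```text
time: 18.3
tool_pos: [630.6, -142.7, 115.2]
tcp_rot: [-3.141, 0.001, 3.034]
contact_force: [0.3, 0.2, -2.7]
grip_width: 13.9
finger_force: 30.0
```

Emit:
{"api": "send_rows", "payload": {
  "offset": [
    [0, 0, 0],
    [0, 0, 0],
    [0, 0, 0],
    [0, 0, 0],
    [0, 0, -0.2],
    [0, 0, -0.5],
    [0, 0, -0.8],
    [0, 0, -0.8]
  ],
  "delta_rot": [
    [0, 0, 0],
    [0, 0, 0],
    [0, 0, 0],
    [0, 0, 0],
    [0, 0, 0],
    [0, 0, 0],
    [0, 0, 0],
    [0, 0, 0]
  ],
  "grip": 0.45
}}

```text
time: 19.3
tool_pos: [631.9, -143.1, 214.5]
tcp_rot: [-3.14, 0.007, 3.034]
contact_force: [-0.3, 0.1, -0.6]
grip_width: 41.8
finger_force: 0.0
```

```bash
python3 - <<'E'
from plan import *
o=get_obs();print(o['time'],o['tool_pos'],o['tcp_rot'],o['grip_width'])
plan([(560,-80,290,3.034)])
E
```

```text
19.3 [ 631.90923409 -143.13265452  214.49374779] [-3.13992112  0.00666951  3.03442481] 41.77390320796306
rows 2 off [0.326, 0.229, -0.315] rz 0.0 -> [596.0, -112.0, 252.0] 3.03 
rows 2 off [0.326, 0.23, -0.314] rz 0.0001 -> [560.0, -80.0, 290.0] 3.03
```

Emit:
{"api": "send_rows", "payload": {
  "offset": [
    [0.2, 0.15, -0.2],
    [0.4, 0.3, -0.4],
    [0.652, 0.459, -0.629],
    [0.652, 0.459, -0.629],
    [0.652, 0.459, -0.629]
  ],
  "delta_rot": [
    [0, 0, 0],
    [0, 0, 0],
    [0, 0, 0],
    [0, 0, 0],
    [0, 0, 0]
  ]
}}

```text
time: 19.92
tool_pos: [558.5, -79.7, 285.3]
tcp_rot: [-3.142, -0.001, 3.034]
contact_force: [0.8, 0.3, 0.0]
grip_width: 41.5
finger_force: 0.0
```

```bash
python3 - <<'E'
from look import *
im,c=look('b3')
o=get_obs();print(o['tool_pos'],o['tcp_rot'])
cv2.imwrite('pics/b3z.png',cv2.resize(im[0:300,:,::-1],(800,375),interpolation=cv2.INTER_CUBIC))
m=(im.min(2)>190).astype(np.uint8); n,l,s,ce=cv2.connectedComponentsWithStats(m)
for i in range(1,n):
    if 30<s[i,4]<300:
        cn,_=cv2.findContours((l==i).astype(np.uint8),cv2.RETR_EXTERNAL,cv2.CHAIN_APPROX_NONE)
        for z in (71,106):
            P=np.array([onz(c,q[0].astype(float),z)[:2] for q in cn[0]],np.float32)
            r=cv2.minAreaRect(P); print(ce[i].round(),z,np.round(r[0],1),np.round(r[1],1),round(r[2],1))
E
```

```text
b3 bottle1 [441.8  68.3] 0.88 [440.3 102.    0. ]
b3 bottle1 [285.5 222.4] 0.69 [ 645.9 -147.7    0. ]
b3 bottle1 [349.6  76.7] 0.63 [439.2 -28.    0. ]
b3 bottle1 [496.2 222.7] 0.39 [683.9 194.1   0. ]
b3 bottle1_tip [495.8  32.7] 0.59 [411.7 139.8  69. ]
[558.58424275 -80.00734283 284.71853704] [ 3.14136133e+00 -2.49077213e-03  3.03371396e+00]
[295.   8.] 71 [365.8 -89. ] [ 7.5 16.7] 89.2
[295.   8.] 106 [376.2 -87.4] [ 6.8 15.2] 89.2
[491.  35.] 71 [416.1 131.6] [ 7.3 17.2] 44.4
[491.  35.] 106 [421.8 112.5] [ 6.6 15.6] 44.4
[361. 100.] 71 [472.7 -23.9] [17.3  7.3] 4.4
[361. 100.] 106 [473.1 -28.4] [15.7  6.6] 4.4
[276. 204.] 71 [ 592.9 -145.6] [13.4 50.5] 24.0
[276. 204.] 106 [ 582.  -138.7] [12.1 45.8] 24.0
[276. 214.] 71 [ 606.4 -146.5] [ 8.1 18.7] 81.4
[276. 214.] 106 [ 594.2 -139.5] [ 7.3 17. ] 81.4
[494. 226.] 71 [655.3 148.3] [19.  3.] 83.5
[494. 226.] 106 [638.5 127.7] [17.2  2.7] 83.5
[507. 272.] 71 [730.4 173. ] [32.8 11.7] 82.6
[507. 272.] 106 [706.5 150. ] [29.7 10.6] 82.6
```

View pics/b3z.png

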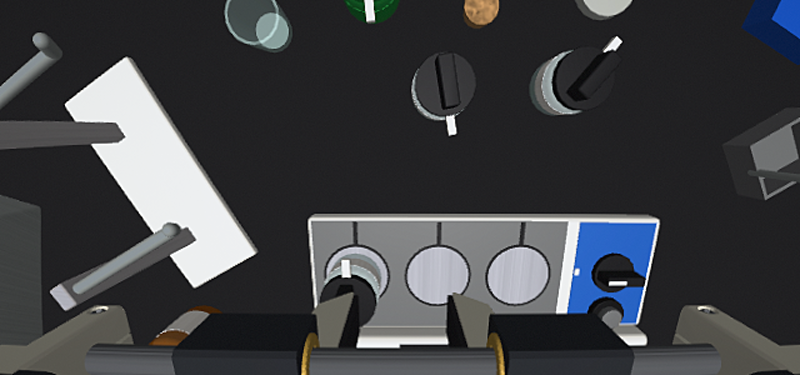

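```bash
python3 - <<'E'
from plan import *
plan([(436.2,-26.5,190,3.22),(436.2,-26.5,79.2,3.22,20),(436.2,-26.5,160,3.22,25),(460,-30,165,-0.107,25),(640.1,-47.8,160,-0.107,25),(640.1,-47.8,115,-.107,10)],rate=45)
E
```

```text
rows 2 off [0.531, 0.167, 0.395] rz -0.0148 -> [497.0, -53.0, 237.0] 3.13 
rows 2 off [0.513, 0.215, 0.394] rz -0.0148 -> [436.0, -26.0, 190.0] 3.22 
rows 6 off [0.0, 0.0, 0.924] rz -0.0 -> [436.0, -26.0, 79.0] 3.22 
rows 4 off [0.0, 0.0, -0.674] rz -0.0 -> [436.0, -26.0, 160.0] 3.22 
rows 7 off [-0.065, -0.015, -0.014] rz 0.1765 -> [444.0, -28.0, 162.0] 2.11 
rows 7 off [-0.042, 0.052, -0.014] rz 0.1765 -> [452.0, -29.0, 163.0] 1.0 
rows 7 off [0.027, 0.061, -0.013] rz 0.1765 -> [460.0, -30.0, 165.0] -0.11 
rows 4 off [0.754, -0.007, 0.021] rz -0.0 -> [550.0, -39.0, 162.0] -0.11 
rows 4 off [0.754, -0.006, 0.02] rz -0.0 -> [640.0, -48.0, 160.0] -0.11 
rows 5 off [0.0, -0.0, 0.375] rz -0.0 -> [640.0, -48.0, 115.0] -0.11
```

Emit:
{"api": "send_rows", "payload": {
  "offset": [
    [0.26, 0.08, 0.2],
    [0.531, 0.167, 0.395],
    [0.531, 0.167, 0.395]
  ],
  "delta_rot": [
    [0, 0, -0.0074],
    [0, 0, -0.0148],
    [0, 0, -0.0148]
  ]
}}

```text
time: 20.45
tool_pos: [494.4, -51.9, 236.2]
tcp_rot: [3.14, -0.007, 3.128]
contact_force: [-0.1, -0.3, 0.5]
grip_width: 41.3
finger_force: 0.0
```

Emit:
{"api": "send_rows", "payload": {
  "offset": [
    [0.26, 0.11, 0.2],
    [0.513, 0.215, 0.394],
    [0.513, 0.215, 0.394],
    [0.513, 0.215, 0.394]
  ],
  "delta_rot": [
    [0, 0, -0.0074],
    [0, 0, -0.0148],
    [0, 0, -0.0148],
    [0, 0, -0.0148]
  ]
}}

```text
time: 20.95
tool_pos: [438.2, -26.9, 192.5]
tcp_rot: [-3.141, 0.003, -3.064]
contact_force: [0.8, 0.3, -0.0]
grip_width: 41.4
finger_force: 0.0
```

Emit:
{"api": "send_rows", "payload": {
  "offset": [
    [0, 0, 0.2],
    [0, 0, 0.4],
    [0, 0, 0.55],
    [0, 0, 0.7],
    [0, 0, 0.83],
    [0, 0, 0.924],
    [0, 0, 0.924]
  ],
  "delta_rot": [
    [0, 0, 0],
    [0, 0, 0],
    [0, 0, 0],
    [0, 0, 0],
    [0, 0, 0],
    [0, 0, 0],
    [0, 0, 0]
  ]
}}

```text
time: 21.82
tool_pos: [436.8, -26.4, 80.5]
tcp_rot: [-3.142, -0.0, -3.063]
contact_force: [0.2, -0.3, 0.1]
grip_width: 41.5
finger_force: 0.0
```

Emit:
{"api": "send_rows", "payload": {
  "offset": [
    [0, 0, 0],
    [0, 0, 0],
    [0, 0, 0],
    [0, 0, 0],
    [0, 0, 0]
  ],
  "delta_rot": [
    [0, 0, 0],
    [0, 0, 0],
    [0, 0, 0],
    [0, 0, 0],
    [0, 0, 0]
  ],
  "grip": 0.0
}}

```text
time: 22.45
tool_pos: [436.3, -26.2, 81.0]
tcp_rot: [-3.141, 0.001, -3.063]
contact_force: [-0.5, 0.1, 1.5]
grip_width: 13.9
finger_force: 30.0
```

Emit:
{"api": "send_rows", "payload": {
  "offset": [
    [0, 0, -0.1],
    [0, 0, -0.27],
    [0, 0, -0.47],
    [0, 0, -0.674]
  ],
  "delta_rot": [
    [0, 0, 0],
    [0, 0, 0],
    [0, 0, 0],
    [0, 0, 0]
  ]
}}

```text
time: 22.95
tool_pos: [435.8, -26.0, 162.8]
tcp_rot: [3.141, -0.0, -3.063]
contact_force: [0.0, -0.1, -1.7]
grip_width: 13.9
finger_force: 30.0
```

Emit:
{"api": "send_rows", "payload": {
  "offset": [
    [-0.01, 0, 0],
    [-0.02, 0, 0],
    [-0.03, -0.01, 0],
    [-0.04, -0.01, 0],
    [-0.05, -0.01, 0],
    [-0.06, -0.015, -0.014],
    [-0.065, -0.015, -0.014]
  ],
  "delta_rot": [
    [0, 0, 0.025],
    [0, 0, 0.05],
    [0, 0, 0.075],
    [0, 0, 0.1],
    [0, 0, 0.125],
    [0, 0, 0.15],
    [0, 0, 0.1765]
  ]
}}

```text
time: 23.82
tool_pos: [443.9, -27.2, 163.9]
tcp_rot: [-3.142, 0.0, 2.106]
contact_force: [0.8, 0.5, -2.1]
grip_width: 13.9
finger_force: 30.0
```

Emit:
{"api": "send_rows", "payload": {
  "offset": [
    [-0.01, 0.01, 0],
    [-0.02, 0.02, 0],
    [-0.03, 0.03, 0],
    [-0.04, 0.04, 0],
    [-0.042, 0.05, 0],
    [-0.042, 0.052, -0.014],
    [-0.042, 0.052, -0.014]
  ],
  "delta_rot": [
    [0, 0, 0.025],
    [0, 0, 0.05],
    [0, 0, 0.075],
    [0, 0, 0.1],
    [0, 0, 0.125],
    [0, 0, 0.15],
    [0, 0, 0.1765]
  ]
}}

```text
time: 24.7
tool_pos: [451.8, -28.3, 165.6]
tcp_rot: [3.142, 0.0, 0.997]
contact_force: [-0.3, -0.1, -3.3]
grip_width: 13.5
finger_force: 30.0
```

Emit:
{"api": "send_rows", "payload": {
  "offset": [
    [0.005, 0.01, 0],
    [0.01, 0.02, 0],
    [0.015, 0.03, 0],
    [0.02, 0.04, 0],
    [0.025, 0.05, 0],
    [0.027, 0.061, 0],
    [0.027, 0.061, 0]
  ],
  "delta_rot": [
    [0, 0, 0.025],
    [0, 0, 0.05],
    [0, 0, 0.075],
    [0, 0, 0.1],
    [0, 0, 0.125],
    [0, 0, 0.15],
    [0, 0, 0.1765]
  ]
}}

```text
time: 25.58
tool_pos: [459.7, -29.5, 165.4]
tcp_rot: [3.142, 0.0, -0.112]
contact_force: [0.8, -0.1, -1.9]
grip_width: 13.8
finger_force: 30.0
```

Emit:
{"api": "send_rows", "payload": {
  "offset": [
    [0.15, 0, 0],
    [0.3, 0, 0],
    [0.45, -0.004, 0],
    [0.6, -0.006, 0],
    [0.754, -0.007, 0]
  ],
  "delta_rot": [
    [0, 0, 0],
    [0, 0, 0],
    [0, 0, 0],
    [0, 0, 0],
    [0, 0, 0]
  ]
}}

```text
time: 26.2
tool_pos: [550.2, -38.3, 165.4]
tcp_rot: [-3.142, 0.001, -0.107]
contact_force: [-0.6, -0.4, -2.0]
grip_width: 13.6
finger_force: 30.0
```

Emit:
{"api": "send_rows", "payload": {
  "offset": [
    [0.2, 0, 0],
    [0.4, -0.003, 0],
    [0.55, -0.006, 0],
    [0.68, -0.006, 0],
    [0.754, -0.006, 0],
    [0.754, -0.006, 0],
    [0.754, -0.006, 0]
  ],
  "delta_rot": [
    [0, 0, 0],
    [0, 0, 0],
    [0, 0, 0],
    [0, 0, 0],
    [0, 0, 0],
    [0, 0, 0],
    [0, 0, 0]
  ]
}}

```text
time: 27.08
tool_pos: [639.4, -47.2, 165.1]
tcp_rot: [3.142, 0.001, -0.107]
contact_force: [-0.1, -0.9, -2.3]
grip_width: 14.0
finger_force: 30.0
```

```bash
python3 - <<'E'
from plan import *
o=get_obs();print(o['time'],o['tool_pos'],o['tcp_rot'],o['grip_width'])
plan([(640.1,-47.8,116.3,-0.107,10)])
E
```

```text
27.075 [639.41883918 -47.18705023 165.06286124] [ 3.14155872e+00  6.88722696e-04 -1.06569042e-01] 14.031503643460356
rows 5 off [0.006, 0.004, 0.406] rz 0.0001 -> [640.0, -48.0, 116.0] -0.11
```

Emit:
{"api": "send_rows", "payload": {
  "offset": [
    [0.006, 0.004, 0.1],
    [0.006, 0.004, 0.2],
    [0.006, 0.004, 0.3],
    [0.006, 0.004, 0.37],
    [0.006, 0.004, 0.404],
    [0.006, 0.004, 0.404],
    [0.006, 0.004, 0.404]
  ],
  "delta_rot": [
    [0, 0, 0],
    [0, 0, 0],
    [0, 0, 0],
    [0, 0, 0],
    [0, 0, 0],
    [0, 0, 0],
    [0, 0, 0]
  ]
}}

```text
time: 27.95
tool_pos: [640.8, -47.9, 116.7]
tcp_rot: [3.141, -0.001, -0.107]
contact_force: [-0.6, -0.8, -1.4]
grip_width: 14.1
finger_force: 30.0
```

Emit:
{"api": "send_rows", "payload": {
  "offset": [
    [0, 0, 0],
    [0, 0, 0],
    [0, 0, 0],
    [0, 0, 0],
    [0, 0, -0.2],
    [0, 0, -0.5],
    [0, 0, -0.8],
    [0, 0, -0.8]
  ],
  "delta_rot": [
    [0, 0, 0],
    [0, 0, 0],
    [0, 0, 0],
    [0, 0, 0],
    [0, 0, 0],
    [0, 0, 0],
    [0, 0, 0],
    [0, 0, 0]
  ],
  "grip": 0.45
}}

```text
time: 28.95
tool_pos: [642.2, -48.1, 216.2]
tcp_rot: [3.141, -0.007, -0.106]
contact_force: [0.3, -0.1, -1.1]
grip_width: 41.2
finger_force: 0.0
```

```bash
python3 - <<'E'
from plan import *
o=get_obs();print(o['time'],o['tool_pos'],o['tcp_rot'],o['grip_width'])
plan([(441.9,103.5,260,-0.6),(441.9,103.5,190,-0.81)])
E
```

```text
28.95 [642.24178428 -48.12075669 216.17396025] [ 3.14088091 -0.00693721 -0.10649718] 41.2311553958668
rows 2 off [-0.598, -0.36, -0.122] rz 0.0262 -> [575.0, 2.0, 231.0] -0.27 
rows 2 off [-0.649, -0.256, -0.121] rz 0.0262 -> [509.0, 53.0, 245.0] -0.44 
rows 2 off [-0.682, -0.147, -0.122] rz 0.0261 -> [442.0, 104.0, 260.0] -0.6 
rows 2 off [-0.0, -0.0, 0.583] rz 0.0335 -> [442.0, 104.0, 190.0] -0.81
```

Emit:
{"api": "send_rows", "payload": {
  "offset": [
    [-0.2, -0.12, -0.04],
    [-0.4, -0.24, -0.08],
    [-0.598, -0.36, -0.122]
  ],
  "delta_rot": [
    [0, 0, 0.009],
    [0, 0, 0.018],
    [0, 0, 0.0262]
  ]
}}

```text
time: 29.32
tool_pos: [572.6, 3.2, 226.1]
tcp_rot: [3.141, 0.002, -0.273]
contact_force: [0.7, 0.0, 0.5]
grip_width: 41.3
finger_force: 0.0
```

Emit:
{"api": "send_rows", "payload": {
  "offset": [
    [-0.216, -0.085, -0.04],
    [-0.43, -0.17, -0.08],
    [-0.649, -0.256, -0.121]
  ],
  "delta_rot": [
    [0, 0, 0.009],
    [0, 0, 0.018],
    [0, 0, 0.0262]
  ]
}}

```text
time: 29.7
tool_pos: [505.9, 53.7, 240.8]
tcp_rot: [3.141, 0.002, -0.438]
contact_force: [0.7, 0.5, 0.3]
grip_width: 41.2
finger_force: 0.0
```

Emit:
{"api": "send_rows", "payload": {
  "offset": [
    [-0.22, -0.05, -0.04],
    [-0.45, -0.1, -0.08],
    [-0.682, -0.147, -0.122],
    [-0.682, -0.147, -0.122],
    [-0.682, -0.147, -0.122]
  ],
  "delta_rot": [
    [0, 0, 0.009],
    [0, 0, 0.018],
    [0, 0, 0.0261],
    [0, 0, 0.0261],
    [0, 0, 0.0261]
  ]
}}

```text
time: 30.32
tool_pos: [440.8, 103.4, 255.9]
tcp_rot: [3.141, -0.0, -0.599]
contact_force: [-0.1, -0.2, -0.8]
grip_width: 41.4
finger_force: 0.0
```

```bash
cat > tabs.py <<'E'
from h import *
def tabs(im,c,zs,lo=30,hi=400,near=None):
    m=(im.min(2)>190).astype(np.uint8); n,l,s,ce=cv2.connectedComponentsWithStats(m)
    for i in range(1,n):
        if lo<s[i,4]<hi:
            cn,_=cv2.findContours((l==i).astype(np.uint8),cv2.RETR_EXTERNAL,cv2.CHAIN_APPROX_NONE)
            for z in zs:
                P=np.array([onz(c,q[0].astype(float),z)[:2] for q in cn[0]],np.float32)
                r=cv2.minAreaRect(P)
                if 14<max(r[1])<21 and 5<min(r[1])<11: print(ce[i].round(),z,np.round(r[0],1),np.round(r[1],1),round(r[2],1))
E
python3 - <<'E'
from look import *
from tabs import tabs
o=get_obs();print(o['tool_pos'],o['tcp_rot'])
im,c=look('b4'); tabs(im,c,(71,106))
im,c=cap('top'); cv2.imwrite('pics/t4.png',im[:,:,::-1])
print('top tabs')
tabs(im,c,(71,106),lo=5)
E
```

```text
[440.75011293 103.42886735 255.86313817] [ 3.14114201e+00 -7.95350155e-05 -5.98911035e-01]
b4 bottle1 [319.8 168. ] 0.69 [439.1 106.9   0. ]
b4 bottle1 [477.6 158.9] 0.62 [324.  -86.8   0. ]
b4 bottle1 [143.  212.2] 0.37 [534.7 366.    0. ]
b4 bottle1_tip [168.9  45.8] 0.72 [653.1 157.   69. ]
b4 bottle1_tip [314.6 212.8] 0.69 [407.6 135.7  69. ]
[494. 138.] 71 [366.3 -89. ] [20.4  9.6] 0.3
[494. 138.] 106 [380.6 -74. ] [18.3  8.6] 0.3
[314. 207.] 71 [415.1 131.8] [ 8.8 15.5] 46.1
[ 79. 246.] 71 [544.5 423. ] [20.4  5.9] 56.8
[ 79. 246.] 106 [540.7 385.7] [18.3  5.3] 56.8
[565. 246.] 71 [ 179.9 -112.1] [20.4  5.9] 54.7
[565. 246.] 106 [213.2 -94.8] [18.3  5.3] 54.7
top tabs
[293. 159.] 71 [656.6 148.8] [18.6  6. ] 74.3
[293. 159.] 106 [648.3 145.9] [18.   5.8] 74.3
[374. 253.] 71 [368.1 -86.3] [ 5.9 17.5] 87.6
[374. 253.] 106 [369.2 -81.6] [ 5.7 17. ] 87.6
```

```bash
python3 - <<'E'
from plan import *
plan([(441.8,104.6,185,-0.80),(441.8,104.6,80,-.80,20),(441.8,104.6,162,-0.80,25),(650.3,47,162,-0.107,25)])
E
```

```text
rows 2 off [0.0, -0.014, 0.591] rz 0.0318 -> [442.0, 105.0, 185.0] -0.8 
rows 6 off [0.0, 0.0, 0.875] rz -0.0 -> [442.0, 105.0, 80.0] -0.8 
rows 4 off [0.0, 0.0, -0.684] rz -0.0 -> [442.0, 105.0, 162.0] -0.8 
rows 5 off [0.778, -0.456, 0.0] rz -0.0552 -> [546.0, 76.0, 162.0] -0.45 
rows 5 off [0.886, -0.165, 0.0] rz -0.0551 -> [650.0, 47.0, 162.0] -0.11
```

Emit:
{"api": "send_rows", "payload": {
  "offset": [
    [0, -0.007, 0.25],
    [0, -0.014, 0.5],
    [0, -0.014, 0.591],
    [0, -0.014, 0.591]
  ],
  "delta_rot": [
    [0, 0, 0.016],
    [0, 0, 0.0318],
    [0, 0, 0.0318],
    [0, 0, 0.0318]
  ]
}}

```text
time: 31.02
tool_pos: [441.4, 104.9, 185.2]
tcp_rot: [3.141, 0.001, -0.798]
contact_force: [-0.3, 0.2, 0.1]
grip_width: 41.5
finger_force: 0.0
```

Emit:
{"api": "send_rows", "payload": {
  "offset": [
    [0, 0, 0.2],
    [0, 0, 0.4],
    [0, 0, 0.55],
    [0, 0, 0.7],
    [0, 0, 0.8],
    [0, 0, 0.875],
    [0, 0, 0.875]
  ],
  "delta_rot": [
    [0, 0, 0],
    [0, 0, 0],
    [0, 0, 0],
    [0, 0, 0],
    [0, 0, 0],
    [0, 0, 0],
    [0, 0, 0]
  ]
}}

```text
time: 31.9
tool_pos: [441.3, 105.1, 80.3]
tcp_rot: [3.141, 0.0, -0.799]
contact_force: [-0.3, 0.0, -0.1]
grip_width: 41.4
finger_force: 0.0
```

Emit:
{"api": "send_rows", "payload": {
  "offset": [
    [0, 0, 0],
    [0, 0, 0],
    [0, 0, 0],
    [0, 0, 0],
    [0, 0, 0]
  ],
  "delta_rot": [
    [0, 0, 0],
    [0, 0, 0],
    [0, 0, 0],
    [0, 0, 0],
    [0, 0, 0]
  ],
  "grip": 0.0
}}

```text
time: 32.52
tool_pos: [441.5, 105.2, 80.5]
tcp_rot: [-3.141, -0.0, -0.8]
contact_force: [0.3, 0.5, 0.7]
grip_width: 13.9
finger_force: 30.0
```

Emit:
{"api": "send_rows", "payload": {
  "offset": [
    [0, 0, -0.1],
    [0, 0, -0.27],
    [0, 0, -0.47],
    [0, 0, -0.684]
  ],
  "delta_rot": [
    [0, 0, 0],
    [0, 0, 0],
    [0, 0, 0],
    [0, 0, 0]
  ]
}}

```text
time: 33.02
tool_pos: [440.8, 105.1, 163.6]
tcp_rot: [3.141, 0.0, -0.8]
contact_force: [0.8, -0.1, -2.5]
grip_width: 13.6
finger_force: 30.0
```

Emit:
{"api": "send_rows", "payload": {
  "offset": [
    [0.155, -0.091, 0],
    [0.31, -0.182, 0],
    [0.467, -0.274, 0],
    [0.622, -0.365, 0],
    [0.778, -0.456, 0]
  ],
  "delta_rot": [
    [0, 0, -0.011],
    [0, 0, -0.022],
    [0, 0, -0.033],
    [0, 0, -0.044],
    [0, 0, -0.0552]
  ]
}}

```text
time: 33.65
tool_pos: [545.9, 76.1, 162.9]
tcp_rot: [3.141, 0.001, -0.451]
contact_force: [0.9, -1.0, -3.9]
grip_width: 13.6
finger_force: 30.0
```

Emit:
{"api": "send_rows", "payload": {
  "offset": [
    [0.2, -0.037, 0],
    [0.4, -0.074, 0],
    [0.6, -0.11, 0],
    [0.78, -0.145, 0],
    [0.886, -0.165, 0],
    [0.886, -0.165, 0],
    [0.886, -0.165, 0],
    [0.886, -0.165, 0]
  ],
  "delta_rot": [
    [0, 0, -0.011],
    [0, 0, -0.022],
    [0, 0, -0.033],
    [0, 0, -0.044],
    [0, 0, -0.0551],
    [0, 0, -0.0551],
    [0, 0, -0.0551],
    [0, 0, -0.0551]
  ]
}}

```text
time: 34.65
tool_pos: [649.3, 47.9, 162.7]
tcp_rot: [3.142, 0.0, -0.107]
contact_force: [-0.8, -0.4, -2.8]
grip_width: 13.6
finger_force: 30.0
```

```bash
python3 - <<'E'
from plan import *
o=get_obs();print(o['time'],o['tool_pos'],o['tcp_rot'],o['grip_width'])
plan([(650.3,47,115.5,-0.107,10)])
E
```

```text
34.65 [649.28994432  47.86825202 162.70226199] [ 3.14152094e+00  4.29167977e-04 -1.07085702e-01] 13.629793837457214
rows 5 off [0.009, 0.006, 0.393] rz -0.0 -> [650.0, 47.0, 116.0] -0.11
```

Emit:
{"api": "send_rows", "payload": {
  "offset": [
    [0.009, 0.006, 0.1],
    [0.009, 0.006, 0.2],
    [0.009, 0.006, 0.3],
    [0.009, 0.006, 0.36],
    [0.009, 0.006, 0.392],
    [0.009, 0.006, 0.392],
    [0.009, 0.006, 0.392]
  ],
  "delta_rot": [
    [0, 0, 0],
    [0, 0, 0],
    [0, 0, 0],
    [0, 0, 0],
    [0, 0, 0],
    [0, 0, 0],
    [0, 0, 0]
  ]
}}

```text
time: 35.52
tool_pos: [651.1, 46.7, 115.6]
tcp_rot: [3.141, -0.001, -0.107]
contact_force: [-0.2, 0.3, -2.2]
grip_width: 13.6
finger_force: 30.0
```

Emit:
{"api": "send_rows", "payload": {
  "offset": [
    [0, 0, 0],
    [0, 0, 0],
    [0, 0, 0],
    [0, 0, 0],
    [0, 0, -0.2],
    [0, 0, -0.5],
    [0, 0, -0.8],
    [0, 0, -0.8]
  ],
  "delta_rot": [
    [0, 0, 0],
    [0, 0, 0],
    [0, 0, 0],
    [0, 0, 0],
    [0, 0, 0],
    [0, 0, 0],
    [0, 0, 0],
    [0, 0, 0]
  ],
  "grip": 0.45
}}

```text
time: 36.52
tool_pos: [652.5, 46.7, 215.2]
tcp_rot: [-3.141, -0.007, -0.107]
contact_force: [0.1, -0.1, -0.5]
grip_width: 41.1
finger_force: 0.0
```

Emit:
{"api": "send_rows", "payload": {
  "offset": [
    [-0.3, 0.1, -0.2],
    [-0.6, 0.2, -0.4],
    [-0.9, 0.3, -0.6],
    [-0.9, 0.3, -0.6],
    [-0.9, 0.3, -0.6]
  ],
  "delta_rot": [
    [0, 0, 0],
    [0, 0, 0],
    [0, 0, 0],
    [0, 0, 0],
    [0, 0, 0]
  ]
}}

```text
time: 37.15
tool_pos: [539.7, 22.5, 282.6]
tcp_rot: [-3.142, 0.001, -0.107]
contact_force: [0.2, -0.5, -0.5]
grip_width: 41.2
finger_force: 0.0
```

```bash
python3 - <<'E'
from look import *
from tabs import tabs
o=get_obs();print(o['time'],o['tool_pos'],o['tcp_rot'])
im,c=look('b5',('bottle1','bottle1_tip','start_top')); tabs(im,c,(106,))
for x in finder.pinpoint('start_top','wrist'): print(onz(c,x['uv'],54))
cv2.imwrite('pics/b5z.png',cv2.resize(im[0:300,:,::-1],(800,375),interpolation=cv2.INTER_CUBIC))
E
```

```text
37.15 [539.72060822  22.52275714 282.55505432] [-3.14156683e+00  8.96184932e-04 -1.06801410e-01]
b5 bottle1 [369.9  85.3] 0.86 [640.7 -55.9   0. ]
b5 bottle1 [441.3  83.3] 0.78 [ 634.  -156.7    0. ]
b5 start_top [197.3  43.4] 0.6 [721.6 174.3   0. ]
b5 start_top [579.   24.6] 0.27 [ 698.1 -355.8    0. ]
[289. 114.] 106 [615.2  50.9] [ 7.7 17. ] 82.4
[376. 117.] 106 [602.  -43.9] [ 7.4 17.1] 83.0
[463. 116.] 106 [ 593.4 -139.8] [ 7.6 16.3] 83.5
[709.06962162 154.63532901  54.        ]
[ 688.42575986 -310.52864263   54.        ]
```

View pics/b5z.png

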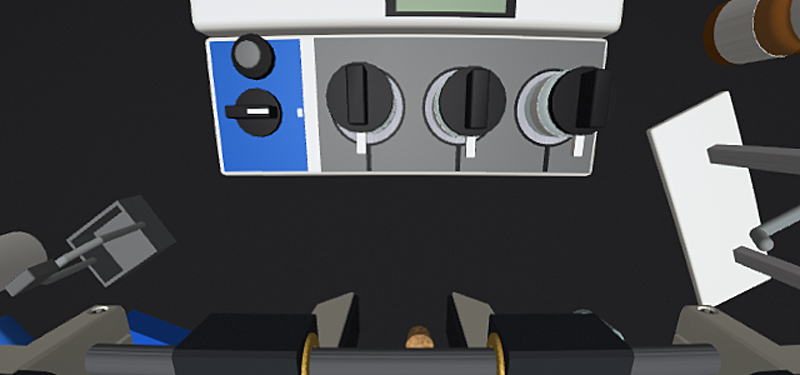

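```bash
python3 - <<'E'
from plan import *
plan([(709.5,156.5,200,-0.107),(709.5,156.5,90,-0.107,30),(709.5,156.5,60,-0.107,10)])
E
```

```text
rows 3 off [0.643, -0.63, 0.343] rz 0.0001 -> [625.0, 90.0, 241.0] -0.11 
rows 3 off [0.643, -0.63, 0.343] rz 0.0 -> [710.0, 156.0, 200.0] -0.11 
rows 4 off [0.0, 0.0, 0.916] rz 0.0 -> [710.0, 156.0, 90.0] -0.11 
rows 3 off [0.0, 0.0, 0.25] rz 0.0 -> [710.0, 156.0, 60.0] -0.11
```

Emit:
{"api": "send_rows", "payload": {
  "offset": [
    [0.21, -0.21, 0.11],
    [0.43, -0.42, 0.23],
    [0.643, -0.63, 0.343]
  ],
  "delta_rot": [
    [0, 0, 0],
    [0, 0, 0],
    [0, 0, 0]
  ],
  "grip": 0.0
}}

```text
time: 37.78
tool_pos: [625.5, 90.2, 241.0]
tcp_rot: [3.141, 0.001, -0.107]
contact_force: [0.5, 0.0, 0.5]
grip_width: 15.9
finger_force: 0.0
```

Emit:
{"api": "send_rows", "payload": {
  "offset": [
    [0.21, -0.21, 0.11],
    [0.43, -0.42, 0.23],
    [0.643, -0.63, 0.343],
    [0.643, -0.63, 0.343],
    [0.643, -0.63, 0.343]
  ],
  "delta_rot": [
    [0, 0, 0],
    [0, 0, 0],
    [0, 0, 0],
    [0, 0, 0],
    [0, 0, 0]
  ]
}}

```text
time: 38.4
tool_pos: [708.9, 156.1, 200.6]
tcp_rot: [3.141, 0.001, -0.107]
contact_force: [-0.3, -0.4, -0.0]
grip_width: 0.5
finger_force: 0.0
```

Emit:
{"api": "send_rows", "payload": {
  "offset": [
    [0, 0, 0.25],
    [0, 0, 0.5],
    [0, 0, 0.75],
    [0, 0, 0.88],
    [0, 0, 0.916],
    [0, 0, 0.916]
  ],
  "delta_rot": [
    [0, 0, 0],
    [0, 0, 0],
    [0, 0, 0],
    [0, 0, 0],
    [0, 0, 0],
    [0, 0, 0]
  ]
}}

```text
time: 39.15
tool_pos: [709.7, 156.2, 92.5]
tcp_rot: [-3.141, -0.002, -0.107]
contact_force: [0.1, -0.1, -0.3]
grip_width: 0.4
finger_force: 0.0
```

Emit:
{"api": "send_rows", "payload": {
  "offset": [
    [0, 0, 0.06],
    [0, 0, 0.12],
    [0, 0, 0.18],
    [0, 0, 0.22],
    [0, 0, 0.25],
    [0, 0, 0.25]
  ],
  "delta_rot": [
    [0, 0, 0],
    [0, 0, 0],
    [0, 0, 0],
    [0, 0, 0],
    [0, 0, 0],
    [0, 0, 0]
  ]
}}

```text
time: 39.9
tool_pos: [709.1, 156.3, 60.8]
tcp_rot: [3.141, 0.001, -0.107]
contact_force: [-0.6, -0.5, -0.3]
grip_width: 0.6
finger_force: 0.0
```

Emit:
{"api": "send_rows", "payload": {
  "offset": [
    [0, 0, 0.015],
    [0, 0, 0.03],
    [0, 0, 0.045],
    [0, 0, 0.045]
  ],
  "delta_rot": [
    [0, 0, 0],
    [0, 0, 0],
    [0, 0, 0],
    [0, 0, 0]
  ]
}}

```text
time: 40.4
tool_pos: [709.3, 156.4, 56.0]
tcp_rot: [-3.142, -0.0, -0.107]
contact_force: [-0.2, -0.2, 1.8]
grip_width: 0.4
finger_force: 1.0
```

Emit:
{"api": "send_rows", "payload": {
  "offset": [
    [0, 0, 0.015],
    [0, 0, 0.03],
    [0, 0, 0.03]
  ],
  "delta_rot": [
    [0, 0, 0],
    [0, 0, 0],
    [0, 0, 0]
  ]
}}

```text
time: 40.78
tool_pos: [709.3, 156.4, 52.4]
tcp_rot: [-3.142, -0.0, -0.107]
contact_force: [0.0, -0.9, 3.5]
grip_width: 0.5
finger_force: 2.1
```

Emit:
{"api": "send_rows", "payload": {
  "offset": [
    [0, 0, 0.012],
    [0, 0, 0.024],
    [0, 0, 0.03],
    [0, 0, 0.03]
  ],
  "delta_rot": [
    [0, 0, 0],
    [0, 0, 0],
    [0, 0, 0],
    [0, 0, 0]
  ]
}}

```text
time: 41.28
tool_pos: [709.5, 156.4, 51.1]
tcp_rot: [-3.141, -0.002, -0.107]
contact_force: [-5.6, -1.6, 15.2]
grip_width: 0.6
finger_force: 7.6
```

Emit:
{"api": "send_rows", "payload": {
  "offset": [
    [0, 0, -0.1],
    [0, 0, -0.4],
    [0, 0, -0.7],
    [0, 0, -1.0]
  ],
  "delta_rot": [
    [0, 0, 0],
    [0, 0, 0],
    [0, 0, 0],
    [0, 0, 0]
  ]
}}

```text
time: 41.78
tool_pos: [708.9, 156.3, 169.0]
tcp_rot: [3.141, 0.001, -0.107]
contact_force: [-0.7, -0.5, 0.2]
grip_width: 0.6
finger_force: 0.0
```

```bash
python3 - <<'E'
from plan import *
o=get_obs();print(o['tool_pos'])
plan([(560,250,300,-0.107),(500,330,330,-0.107)],rate=50)
E
```

```text
[708.89728673 156.30868488 168.99091463]
rows 3 off [-0.658, -0.322, -0.546] rz 0.0 -> [634.0, 203.0, 234.0] -0.11 
rows 3 off [-0.659, -0.322, -0.546] rz 0.0 -> [560.0, 250.0, 300.0] -0.11 
rows 3 off [-0.568, -0.61, -0.25] rz 0.0 -> [500.0, 330.0, 330.0] -0.11
```

Emit:
{"api": "send_rows", "payload": {
  "offset": [
    [-0.22, -0.107, -0.18],
    [-0.44, -0.215, -0.364],
    [-0.658, -0.322, -0.546]
  ],
  "delta_rot": [
    [0, 0, 0],
    [0, 0, 0],
    [0, 0, 0]
  ],
  "grip": 0.4
}}

```text
time: 42.15
tool_pos: [633.8, 203.6, 234.1]
tcp_rot: [3.141, 0.001, -0.107]
contact_force: [0.4, 0.3, 0.5]
grip_width: 25.8
finger_force: 0.0
```

Emit:
{"api": "send_rows", "payload": {
  "offset": [
    [-0.22, -0.107, -0.18],
    [-0.44, -0.215, -0.364],
    [-0.658, -0.322, -0.546],
    [-0.658, -0.322, -0.546],
    [-0.658, -0.322, -0.546]
  ],
  "delta_rot": [
    [0, 0, 0],
    [0, 0, 0],
    [0, 0, 0],
    [0, 0, 0],
    [0, 0, 0]
  ]
}}

```text
time: 42.78
tool_pos: [560.6, 249.7, 298.7]
tcp_rot: [3.141, 0.001, -0.107]
contact_force: [-0.6, -0.5, 0.5]
grip_width: 36.4
finger_force: 0.0
```

```bash
python3 - <<'E'
from look import *
o=get_obs();print(o['time'],o['tool_pos'],o['tcp_rot'])
im,c=look('k1',('basket1','basket1_arch'))
E
```

```text
42.775 [560.55957961 249.69340045 298.68618046] [ 3.14072940e+00  8.97553150e-04 -1.06658064e-01]
k1 basket1 [249.1 186.2] 0.9 [531.3 369.2   0. ]
k1 basket1_arch [485.2 120.7] 0.47 [595.5  -3.9   0. ]
```

Emit:
{"api": "send_rows", "payload": {
  "offset": [
    [-0.19, -0.2, -0.08],
    [-0.38, -0.4, -0.16],
    [-0.568, -0.61, -0.25],
    [-0.568, -0.61, -0.25],
    [-0.568, -0.61, -0.25]
  ],
  "delta_rot": [
    [0, 0, 0],
    [0, 0, 0],
    [0, 0, 0],
    [0, 0, 0],
    [0, 0, 0]
  ]
}}

```text
time: 43.55
tool_pos: [500.9, 329.4, 328.7]
tcp_rot: [3.14, 0.001, -0.107]
contact_force: [-0.1, -0.1, 0.1]
grip_width: 36.8
finger_force: 0.0
```

```bash
python3 - <<'E'
from look import *
o=get_obs();print(o['time'],o['tool_pos'],o['tcp_rot'])
im,c=look('k2',('basket1','basket1_arch'))
a=cv2.imread('pics/k1.png')[40:300,60:440]; b=im[40:300,160:540,::-1]
cv2.imwrite('pics/k12.png',cv2.resize(np.vstack([a,b]),(438,600)))
cv2.imwrite('pics/k2z.png',cv2.resize(b,(800,547),interpolation=cv2.INTER_CUBIC))
cv2.imwrite('pics/k1z.png',cv2.resize(a,(800,547),interpolation=cv2.INTER_CUBIC))
E
```

```text
43.55 [500.90309906 329.42554051 328.69371166] [ 3.14035395e+00  8.44782814e-04 -1.07139851e-01]
k2 basket1 [299.7 223.6] 0.8 [387.7 380.4   0. ]
k2 basket1 [294.5 136.7] 0.76 [538.3 369.4   0. ]
```

View pics/k2z.png

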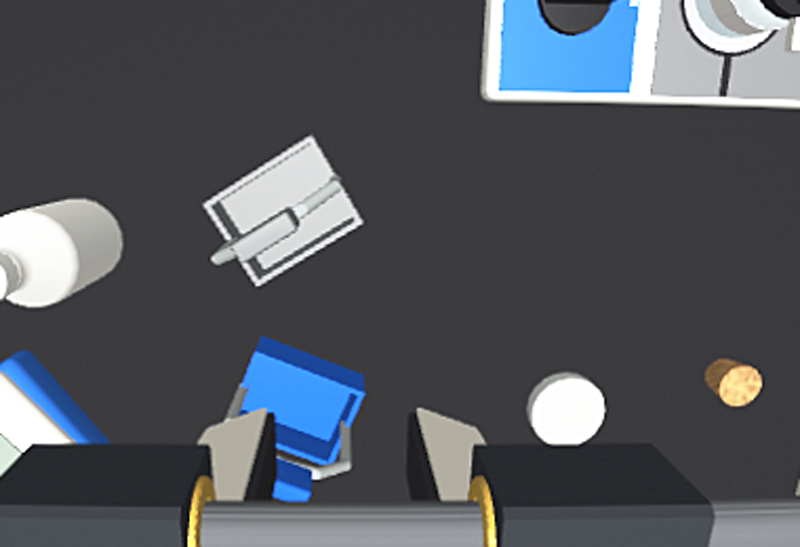

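View pics/k1z.png

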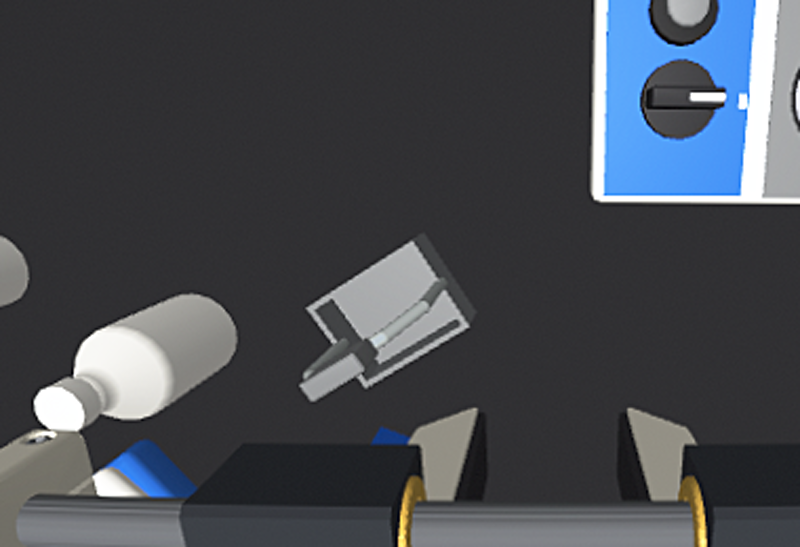

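```bash
python3 - <<'E'
from look import *
c1=pickle.load(open('k1.pkl','rb'))['c'];c2=pickle.load(open('k2.pkl','rb'))['c']
f1=lambda u,v:(60+u*.475,40+v*.4753); f2=lambda u,v:(160+u*.475,40+v*.4753)
for n,c,f,cs in [('k2',c2,f2,[(205,206),(312,137),(362,222),(258,285)]),('k1',c1,f1,[(307,309),(421,236),(474,318),(365,388)])]:
    P=np.array([onz(c,f(*q),40)[:2] for q in cs]); print(n,P.round(1).tolist(),'ctr',P.mean(0).round(1))
    print([ (round(np.hypot(*(P[(i+1)%4]-P[i])),1),round(np.degrees(np.arctan2(*(P[(i+1)%4]-P[i])[::-1])),1)) for i in range(4)])
print('block top k1',onz(c1,f1(333,376),157),'k2 top',onz(c2,f2(258,238),157))
print('tri',tri([(c1,f1(333,376)),(c2,f2(258,238))]))
for n,c,u in (('k1',c1,(0,0)),('k2',c2,(0,0))):
    for z in (157,): print(n,(proj(c,(532.5,369.5,z))-np.array([60 if n=='k1' else 160,40]))/.475)
E
```

```text
k2 [[546.1, 420.6], [584.3, 339.9], [522.9, 311.5], [485.4, 391.5]] ctr [534.7 365.9]
[(np.float64(89.3), np.float64(-64.7)), (np.float64(67.7), np.float64(-155.2)), (np.float64(88.4), np.float64(115.1)), (np.float64(67.3), np.float64(25.6))]
k1 [[546.7, 421.7], [588.0, 333.9], [527.8, 306.7], [484.1, 392.7]] ctr [536.6 363.8]
[(np.float64(97.0), np.float64(-64.8)), (np.float64(66.1), np.float64(-155.7)), (np.float64(96.4), np.float64(116.9)), (np.float64(68.9), np.float64(24.9))]
block top k1 [536.22472948 365.39488593 157.        ] k2 top [535.46730731 369.26737723 157.        ]
tri (array([533.34685375, 370.24391282, 146.64547132]), [np.float64(0.8970625269991686), np.float64(0.8970625269991573)])
k1 [326.85052434 383.66053478]
k2 [258.36803875 243.75699968]
```

```bash
python3 - <<'E'
from plan import *
plan([(535,367,240,2.01),(535,367,130,2.01,20)],rate=45)
T=optics.get_calibration('top')
print('reagent',onz(T,(448.6,150),60))
E
```

```text
rows 7 off [0.124, -0.172, 0.37] rz -0.1686 -> [518.0, 348.0, 284.0] 0.95 
rows 7 off [0.211, 0.023, 0.37] rz -0.1685 -> [535.0, 367.0, 240.0] 2.01 
rows 6 off [0.0, -0.0, 0.917] rz -0.0 -> [535.0, 367.0, 130.0] 2.01 
reagent [ 675.99460642 -330.25962322   60.        ]
```

Emit:
{"api": "send_rows", "payload": {
  "offset": [
    [0.018, -0.025, 0.05],
    [0.035, -0.05, 0.1],
    [0.053, -0.074, 0.16],
    [0.07, -0.098, 0.21],
    [0.088, -0.123, 0.26],
    [0.106, -0.147, 0.32],
    [0.124, -0.172, 0.37]
  ],
  "delta_rot": [
    [0, 0, -0.024],
    [0, 0, -0.048],
    [0, 0, -0.072],
    [0, 0, -0.096],
    [0, 0, -0.12],
    [0, 0, -0.144],
    [0, 0, -0.1686]
  ]
}}

```text
time: 44.58
tool_pos: [518.0, 348.2, 284.4]
tcp_rot: [-3.141, 0.001, 0.956]
contact_force: [-0.7, -0.9, -0.2]
grip_width: 36.8
finger_force: 0.0
```

Emit:
{"api": "send_rows", "payload": {
  "offset": [
    [0.03, 0.003, 0.05],
    [0.06, 0.006, 0.1],
    [0.09, 0.01, 0.16],
    [0.12, 0.013, 0.21],
    [0.15, 0.016, 0.26],
    [0.18, 0.02, 0.32],
    [0.211, 0.023, 0.37],
    [0.211, 0.023, 0.37]
  ],
  "delta_rot": [
    [0, 0, -0.024],
    [0, 0, -0.048],
    [0, 0, -0.072],
    [0, 0, -0.096],
    [0, 0, -0.12],
    [0, 0, -0.144],
    [0, 0, -0.1685],
    [0, 0, -0.1685]
  ]
}}

```text
time: 45.58
tool_pos: [534.6, 367.3, 239.7]
tcp_rot: [-3.14, 0.0, 2.009]
contact_force: [0.3, 0.2, 0.5]
grip_width: 36.5
finger_force: 0.0
```

```bash
python3 - <<'E'
from look import *
o=get_obs();print(o['time'],o['tool_pos'],o['tcp_rot'])
im,c=look('k3',('basket1','basket1_arch'))
cv2.imwrite('pics/k3z.png',cv2.resize(im[80:320,160:480,::-1],(800,600),interpolation=cv2.INTER_CUBIC))
E
```

```text
45.575 [534.59820198 367.27145956 239.73187898] [-3.13966925e+00  2.64582017e-04  2.00904786e+00]
k3 basket1 [221.6 111.7] 0.98 [382.4 380.5  -0. ]
k3 basket1 [322.  169.2] 0.66 [533.  366.9   0. ]
```

View pics/k3z.png

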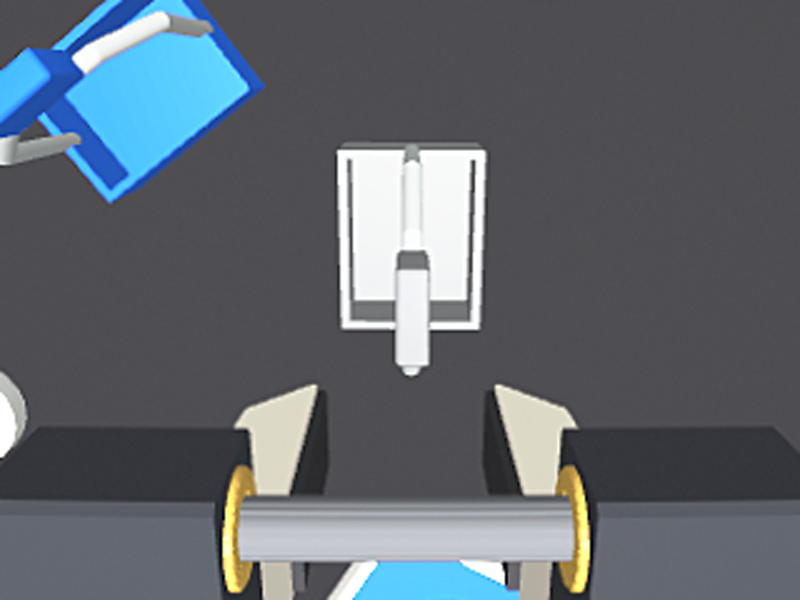

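```bash
python3 - <<'E'
from look import *
c=pickle.load(open('k3.pkl','rb'))['c']
print(onz(c,(160+413*.4,80+318*.4),157),onz(c,(160+411*.4,80+238*.4),40))
E
```

```text
[536.17313394 367.23784251 157.        ] [535.42545036 368.80404725  40.        ]
```

Emit:
{"api": "send_rows", "payload": {
  "offset": [
    [0, 0.008, 0.2],
    [0, 0.008, 0.4],
    [0, 0.008, 0.55],
    [0, 0.008, 0.7],
    [0, 0.008, 0.83],
    [0, 0.008, 0.912],
    [0, 0.008, 0.912]
  ],
  "delta_rot": [
    [0, 0, 0],
    [0, 0, 0],
    [0, 0, 0],
    [0, 0, 0],
    [0, 0, 0],
    [0, 0, 0],
    [0, 0, 0]
  ]
}}

```text
time: 46.6
tool_pos: [535.0, 368.3, 130.8]
tcp_rot: [-3.14, 0.0, 2.011]
contact_force: [0.7, -0.3, -0.3]
grip_width: 36.5
finger_force: 0.0
```

Emit:
{"api": "send_rows", "payload": {
  "offset": [
    [0, 0, 0],
    [0, 0, 0],
    [0, 0, 0],
    [0, 0, 0],
    [0, 0, 0]
  ],
  "delta_rot": [
    [0, 0, 0],
    [0, 0, 0],
    [0, 0, 0],
    [0, 0, 0],
    [0, 0, 0]
  ],
  "grip": 0.0
}}

```text
time: 47.22
tool_pos: [535.5, 368.6, 131.8]
tcp_rot: [3.141, 0.0, 2.011]
contact_force: [0.7, -0.5, 2.4]
grip_width: 12.0
finger_force: 30.0
```

Emit:
{"api": "send_rows", "payload": {
  "offset": [
    [0, 0, -0.15],
    [0, 0, -0.35],
    [0, 0, -0.6],
    [0, 0, -0.85],
    [0, 0, -1]
  ],
  "delta_rot": [
    [0, 0, 0],
    [0, 0, 0],
    [0, 0, 0],
    [0, 0, 0],
    [0, 0, 0]
  ]
}}

```text
time: 47.85
tool_pos: [535.2, 368.5, 252.7]
tcp_rot: [3.141, 0.0, 2.011]
contact_force: [-0.8, 0.3, -1.2]
grip_width: 12.3
finger_force: 30.0
```

Emit:
{"api": "send_rows", "payload": {
  "offset": [
    [0, 0, -0.15],
    [0, 0, -0.35],
    [0, 0, -0.5],
    [0, 0, -0.5]
  ],
  "delta_rot": [
    [0, 0, 0],
    [0, 0, 0],
    [0, 0, 0],
    [0, 0, 0]
  ]
}}

```text
time: 48.35
tool_pos: [535.5, 368.6, 312.4]
tcp_rot: [3.139, 0.0, 2.011]
contact_force: [-1.1, 0.1, -2.2]
grip_width: 11.8
finger_force: 30.0
```

```bash
python3 - <<'E'
from plan import *
o=get_obs();print(o['time'],o['tool_pos'],o['tcp_rot'],o['grip_width'])
plan([(490,200,310,2.01),(460,-20,310,0.387),(470,-130,310,0.387)],rate=40)
E
```

```text
48.35 [535.47283817 368.63275024 312.38297246] [3.13948220e+00 8.70878722e-06 2.01146185e+00] 11.817780183463318
rows 3 off [-0.555, -0.471, 0.01] rz 0.0001 -> [513.0, 284.0, 311.0] 2.01 
rows 3 off [-0.555, -0.471, 0.01] rz 0.0001 -> [490.0, 200.0, 310.0] 2.01 
rows 5 off [-0.776, -0.503, -0.0] rz 0.1292 -> [475.0, 90.0, 310.0] 1.2 
rows 5 off [-0.899, 0.217, -0.0] rz 0.1291 -> [460.0, -20.0, 310.0] 0.39 
rows 3 off [-0.269, 0.881, -0.0] rz 0.0 -> [470.0, -130.0, 310.0] 0.39
```

Emit:
{"api": "send_rows", "payload": {
  "offset": [
    [-0.18, -0.157, 0],
    [-0.37, -0.314, 0],
    [-0.555, -0.471, 0]
  ],
  "delta_rot": [
    [0, 0, 0],
    [0, 0, 0],
    [0, 0, 0]
  ]
}}

```text
time: 48.72
tool_pos: [511.6, 283.1, 309.7]
tcp_rot: [-3.139, -0.0, 2.012]
contact_force: [-0.6, 0.3, -1.4]
grip_width: 12.2
finger_force: 30.0
```

Emit:
{"api": "send_rows", "payload": {
  "offset": [
    [-0.18, -0.157, 0],
    [-0.37, -0.314, 0],
    [-0.555, -0.471, 0]
  ],
  "delta_rot": [
    [0, 0, 0],
    [0, 0, 0],
    [0, 0, 0]
  ]
}}

```text
time: 49.1
tool_pos: [488.8, 198.7, 309.9]
tcp_rot: [-3.139, -0.0, 2.011]
contact_force: [-0.4, -0.4, -1.2]
grip_width: 11.9
finger_force: 30.0
```

Emit:
{"api": "send_rows", "payload": {
  "offset": [
    [-0.155, -0.1, 0],
    [-0.31, -0.2, 0],
    [-0.465, -0.3, 0],
    [-0.62, -0.4, 0],
    [-0.776, -0.503, 0],
    [-0.776, -0.503, 0]
  ],
  "delta_rot": [
    [0, 0, 0.025],
    [0, 0, 0.05],
    [0, 0, 0.077],
    [0, 0, 0.103],
    [0, 0, 0.1292],
    [0, 0, 0.1292]
  ]
}}

```text
time: 49.85
tool_pos: [474.3, 88.8, 310.4]
tcp_rot: [-3.14, 0.001, 1.198]
contact_force: [0.1, 0.3, -1.2]
grip_width: 11.9
finger_force: 30.0
```

Emit:
{"api": "send_rows", "payload": {
  "offset": [
    [-0.18, 0.043, 0],
    [-0.36, 0.087, 0],
    [-0.54, 0.13, 0],
    [-0.72, 0.174, 0],
    [-0.899, 0.217, 0],
    [-0.899, 0.217, 0]
  ],
  "delta_rot": [
    [0, 0, 0.025],
    [0, 0, 0.05],
    [0, 0, 0.077],
    [0, 0, 0.103],
    [0, 0, 0.1291],
    [0, 0, 0.1291]
  ]
}}

```text
time: 50.6
tool_pos: [459.9, -20.4, 310.7]
tcp_rot: [-3.141, 0.001, 0.39]
contact_force: [0.4, 0.5, -1.2]
grip_width: 11.8
finger_force: 30.0
```

Emit:
{"api": "send_rows", "payload": {
  "offset": [
    [-0.06, 0.2, 0],
    [-0.11, 0.37, 0],
    [-0.147, 0.481, 0],
    [-0.147, 0.481, 0],
    [-0.147, 0.481, 0]
  ],
  "delta_rot": [
    [0, 0, 0],
    [0, 0, 0],
    [0, 0, 0],
    [0, 0, 0],
    [0, 0, 0]
  ]
}}

```text
time: 51.22
tool_pos: [465.5, -79.5, 311.3]
tcp_rot: [-3.141, -0.0, 0.39]
contact_force: [-0.4, 0.4, -2.5]
grip_width: 11.8
finger_force: 30.0
```

```bash
python3 - <<'E'
from look import *
from plan import plan
o=get_obs();print(o['time'],o['tool_pos'],o['tcp_rot'],o['grip_width'])
im,c=look('r1',('hook1','hook2'))
plan([(475,-165,310,0.387)],rate=40)
E
```

```text
51.225 [465.54852725 -79.46423493 311.31775617] [-3.14102626e+00 -3.91903894e-05  3.89852832e-01] 11.782827581865883
r1 hook1 [536.3 200.3] 0.78 [ 541.3 -443.8    0. ]
r1 hook1 [503.9 318.8] 0.55 [ 312.  -528.8    0. ]
r1 hook2 [536.3 200.3] 0.78 [ 541.3 -443.8    0. ]
r1 hook2 [503.9 318.8] 0.55 [ 312.  -528.8    0. ]
rows 3 off [-0.198, 0.688, 0.012] rz 0.0004 -> [475.0, -165.0, 310.0] 0.39
```

Emit:
{"api": "send_rows", "payload": {
  "offset": [
    [-0.05, 0.17, 0],
    [-0.1, 0.34, 0],
    [-0.15, 0.52, 0],
    [-0.198, 0.688, 0.012],
    [-0.198, 0.688, 0.012],
    [-0.198, 0.688, 0.012]
  ],
  "delta_rot": [
    [0, 0, 0],
    [0, 0, 0],
    [0, 0, 0],
    [0, 0, 0],
    [0, 0, 0],
    [0, 0, 0]
  ]
}}

```text
time: 52.12
tool_pos: [474.8, -165.2, 309.9]
tcp_rot: [-3.141, 0.0, 0.389]
contact_force: [0.4, 0.4, -1.8]
grip_width: 11.5
finger_force: 30.0
```

```bash
python3 - <<'E'
from look import *
o=get_obs();print(o['time'],o['tool_pos'],o['tcp_rot'],o['grip_width'])
im,c=look('r2',('hook1',))
a=pickle.load(open('r1.pkl','rb'));b=pickle.load(open('r2.pkl','rb'))
for u in a['hook1']:
    for v in b['hook1']:
        x,r=tri([(a['c'],u['uv']),(c,v['uv'])]); print(x.round(1),np.round(r,1))
    print('r1 at190',onz(a['c'],u['uv'],190).round(1))
for v in b['hook1']: print('r2 at190',onz(c,v['uv'],190).round(1))
cv2.imwrite('pics/r2z.png',cv2.resize(im[:,:,::-1],(800,500),interpolation=cv2.INTER_CUBIC))
E
```

```text
52.125 [ 474.77412727 -165.24468385  309.89618841] [-3.14100345e+00  4.95559060e-05  3.88561817e-01] 11.523335657734952
r2 hook1 [460.5 177.9] 0.63 [ 532.8 -385.3    0. ]
r2 hook1 [499.   72.3] 0.47 [ 698.1 -359.5    0. ]
[ 539.9 -282.5  192. ] [0.6 0.6]
[ 557.9 -160.2  369.4] [27.4 27.4]
r1 at190 [ 540.5 -284.   190. ]
[ 525.6 -142.7  407. ] [30.6 30.6]
[ 535.1 -114.9  444.4] [32.7 32.7]
r1 at190 [ 404.  -334.7  190. ]
r2 at190 [ 539.2 -283.7  190. ]
r2 at190 [ 637.4 -268.3  190. ]
```

View pics/r2z.png

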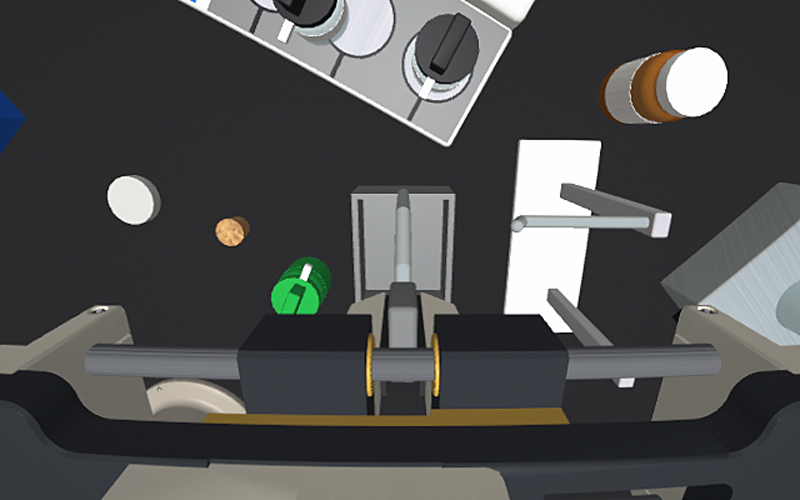

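```bash
python3 - <<'E'
from plan import *
from look import pickle
from tabs import tabs
b=pickle.load(open('r2.pkl','rb'))['c']
t=onz(b,(414.4,180),203);p=onz(b,(528,177.6),196);print('tip',t,'post',p,np.arctan2(*(p-t)[1::-1]))
plan([(496.3,-176.5,231,0.389),(540,-283.3,231,0.389,15),(540,-283.3,203,0.389,8)],rate=30)
for k in ('k1','r1','r2'):
    im=cv2.imread(f'pics/{k}.png'); c=pickle.load(open(k+'.pkl','rb'))['c']; print(k); tabs(im,c,(106,),lo=15)
E
```

```text
tip [ 521.30647052 -237.69713363  203.        ] post [ 565.55710983 -342.39775629  196.        ] -1.1709265756751956
rows 3 off [0.129, 0.156, 0.659] rz 0.0 -> [496.0, -176.0, 231.0] 0.39 
rows 8 off [-0.001, 0.962, 0.0] rz 0.0 -> [540.0, -283.0, 231.0] 0.39 
rows 4 off [0.0, 0.0, 0.233] rz 0.0 -> [540.0, -283.0, 203.0] 0.39 
k1
[488. 112.] 106 [615.4  50. ] [ 8.7 18. ] 85.2
[564. 117.] 106 [601.9 -45. ] [ 8.6 18.6] 85.8
[634. 118.] 106 [ 594.1 -140.4] [ 8.4 17.1] 85.1
r1
[263.   6.] 106 [614.7  52.4] [ 9.7 15.8] 83.9
[304.  47.] 106 [591.5  -4.9] [ 7.4 17.5] 83.3
r2
[213.   3.] 106 [605.   18.5] [ 7.  17.4] 20.6
[228.  24.] 106 [591.2  -4.5] [ 8.  18.1] 84.9
[244. 218.] 106 [381.9 -92.8] [17.9  7.4] 0.6
[500. 306.] 106 [ 390.6 -486.1] [10.7 16.5] 20.6
```

Emit:
{"api": "send_rows", "payload": {
  "offset": [
    [0.03, 0.04, 0.16],
    [0.065, 0.08, 0.33],
    [0.1, 0.12, 0.5],
    [0.129, 0.156, 0.659],
    [0.129, 0.156, 0.659],
    [0.129, 0.156, 0.659]
  ],
  "delta_rot": [
    [0, 0, 0],
    [0, 0, 0],
    [0, 0, 0],
    [0, 0, 0],
    [0, 0, 0],
    [0, 0, 0]
  ]
}}

```text
time: 52.98
tool_pos: [496.5, -176.9, 231.8]
tcp_rot: [3.141, -0.001, 0.389]
contact_force: [-0.3, -0.0, -2.3]
grip_width: 12.0
finger_force: 30.0
```

Emit:
{"api": "send_rows", "payload": {
  "offset": [
    [0, 0.12, 0],
    [0, 0.24, 0],
    [0, 0.36, 0],
    [0, 0.48, 0],
    [0, 0.6, 0],
    [0, 0.72, 0],
    [0, 0.84, 0],
    [0, 0.945, 0]
  ],
  "delta_rot": [
    [0, 0, 0],
    [0, 0, 0],
    [0, 0, 0],
    [0, 0, 0],
    [0, 0, 0],
    [0, 0, 0],
    [0, 0, 0],
    [0, 0, 0]
  ]
}}

```text
time: 53.98
tool_pos: [539.6, -283.0, 230.8]
tcp_rot: [3.142, 0.0, 0.388]
contact_force: [-0.6, 0.6, -1.0]
grip_width: 11.7
finger_force: 30.0
```

Emit:
{"api": "send_rows", "payload": {
  "offset": [
    [0, 0, 0],
    [0, 0, 0.05],
    [0, 0, 0.1],
    [0, 0, 0.15],
    [0, 0, 0.2],
    [0, 0, 0.22],
    [0, 0, 0.22]
  ],
  "delta_rot": [
    [0, 0, 0],
    [0, 0, 0],
    [0, 0, 0],
    [0, 0, 0],
    [0, 0, 0],
    [0, 0, 0],
    [0, 0, 0]
  ]
}}

```text
time: 54.85
tool_pos: [539.2, -282.0, 204.4]
tcp_rot: [-3.141, 0.0, 0.389]
contact_force: [0.6, -0.3, -1.0]
grip_width: 11.8
finger_force: 30.0
```

Emit:
{"api": "send_rows", "payload": {
  "offset": [
    [0, 0, 0.015],
    [0, 0, 0.03],
    [0, 0, 0.03],
    [0, 0, 0.03]
  ],
  "delta_rot": [
    [0, 0, 0],
    [0, 0, 0],
    [0, 0, 0],
    [0, 0, 0]
  ]
}}

```text
time: 55.35
tool_pos: [539.3, -282.2, 201.1]
tcp_rot: [3.141, -0.0, 0.389]
contact_force: [-0.1, -0.7, -0.6]
grip_width: 11.5
finger_force: 30.0
```

Emit:
{"api": "send_rows", "payload": {
  "offset": [
    [0, 0, 0.008],
    [0, 0, 0.016],
    [0, 0, 0.016],
    [0, 0, 0.016]
  ],
  "delta_rot": [
    [0, 0, 0],
    [0, 0, 0],
    [0, 0, 0],
    [0, 0, 0]
  ]
}}

```text
time: 55.85
tool_pos: [539.4, -282.3, 200.7]
tcp_rot: [3.14, -0.001, 0.389]
contact_force: [-2.0, 0.8, 8.1]
grip_width: 11.7
finger_force: 30.0
```

Emit:
{"api": "send_rows", "payload": {
  "offset": [
    [0, 0, 0],
    [0, 0, 0],
    [0, 0, 0],
    [0, 0, 0]
  ],
  "delta_rot": [
    [0, 0, 0],
    [0, 0, 0],
    [0, 0, 0],
    [0, 0, 0]
  ],
  "grip": 0.28
}}

```text
time: 56.35
tool_pos: [539.2, -282.1, 198.7]
tcp_rot: [-3.141, 0.0, 0.389]
contact_force: [0.1, 0.4, -0.2]
grip_width: 25.9
finger_force: 0.0
```

Emit:
{"api": "send_rows", "payload": {
  "offset": [
    [0, 0, -0.08],
    [0, 0, -0.2],
    [0, 0, -0.4],
    [0, 0, -0.65],
    [0, 0, -0.9],
    [0, 0, -0.9]
  ],
  "delta_rot": [
    [0, 0, 0],
    [0, 0, 0],
    [0, 0, 0],
    [0, 0, 0],
    [0, 0, 0],
    [0, 0, 0]
  ]
}}

```text
time: 57.1
tool_pos: [540.2, -282.7, 310.8]
tcp_rot: [3.136, -0.004, 0.389]
contact_force: [0.1, -0.5, -0.0]
grip_width: 25.6
finger_force: 0.0
```

```bash
python3 - <<'E'
from look import *
from plan import plan
from tabs import tabs
o=get_obs();print(o['time'],o['tool_pos'],o['tcp_rot'],o['grip_width'])
for n in ('wrist','scene'):
    im,c=cap(n,n+'9.png')
    for t in ('basket1','basket1_arch'): print(n,t,[(np.round(x['uv'],1).tolist(),round(x['confidence'],2)) for x in finder.pinpoint(t,n) if x['confidence']>.25])
    print('expect',proj(c,(539.5,-282,69)),proj(c,(539.5,-282,190)))
plan([(545,-80,320,-0.107)],rate=45)
E
```

```text
57.1 [ 540.16315827 -282.68068301  310.82466868] [ 3.13567023 -0.0037687   0.38859241] 25.640888605913972
wrist basket1 [([320.1, 171.3], 0.73)]
wrist basket1_arch []
expect [320.6568412  168.51721167] [320.73875681 192.77511911]
scene basket1 [([374.0, 195.4], 0.97), ([206.2, 277.6], 0.89)]
scene basket1_arch []
expect [208.11557711 279.42069603] [198.78864613 241.94093823]
rows 3 off [0.342, -0.769, -0.059] rz 0.0394 -> [542.0, -181.0, 313.0] 0.14 
rows 3 off [0.144, -0.829, -0.059] rz 0.0395 -> [545.0, -80.0, 320.0] -0.11
```

Emit:
{"api": "send_rows", "payload": {
  "offset": [
    [0.114, -0.256, -0.02],
    [0.228, -0.512, -0.04],
    [0.342, -0.769, -0.059]
  ],
  "delta_rot": [
    [0, 0, 0.013],
    [0, 0, 0.026],
    [0, 0, 0.0394]
  ]
}}

```text
time: 57.78
tool_pos: [542.0, -180.1, 313.3]
tcp_rot: [-3.141, 0.001, 0.138]
contact_force: [0.7, 0.0, -0.5]
grip_width: 25.8
finger_force: 0.0
```

Emit:
{"api": "send_rows", "payload": {
  "offset": [
    [0.05, -0.276, -0.02],
    [0.1, -0.552, -0.04],
    [0.144, -0.829, -0.059],
    [0.144, -0.829, -0.059],
    [0.144, -0.829, -0.059]
  ],
  "delta_rot": [
    [0, 0, 0.013],
    [0, 0, 0.026],
    [0, 0, 0.0395],
    [0, 0, 0.0395],
    [0, 0, 0.0395]
  ]
}}

```text
time: 58.4
tool_pos: [545.3, -80.7, 320.7]
tcp_rot: [3.141, 0.001, -0.106]
contact_force: [-0.5, 0.0, 0.4]
grip_width: 25.9
finger_force: 0.0
```

```bash
python3 - <<'E'
from look import *
from tabs import tabs
o=get_obs();print(o['time'],o['tool_pos'],o['tcp_rot'])
im,c=look('f1',('bottle1','bottle1_tip')); tabs(im,c,(71,106,))
cv2.imwrite('pics/f1z.png',cv2.resize(im[0:240,120:520,::-1],(800,480),interpolation=cv2.INTER_CUBIC))
E
```

```text
58.4 [545.28780617 -80.70768288 320.67029308] [ 3.14111901e+00  8.29764046e-04 -1.06198916e-01]
f1 bottle1 [224.2  96.8] 0.96 [655.8  58.9   0. ]
f1 bottle1 [358.4  98.3] 0.83 [ 631.  -146.4    0. ]
f1 bottle1 [338.2 274.3] 0.79 [327.9 -88.2   0. ]
f1 bottle1 [266.5 111.5] 0.77 [626.6  -2.9   0. ]
f1 bottle1 [497.5  37.9] 0.33 [ 698.9 -360.9    0. ]
[228. 122.] 106 [618.5  28.6] [ 5.5 19.5] 5.3
[355. 122.] 71 [ 599.7 -131. ] [14.5  6.2] 66.3
[210. 128.] 71 [613.8  64.5] [ 8.3 18.6] 83.3
[210. 128.] 106 [614.7  51.3] [ 7.6 17. ] 83.3
[365. 128.] 71 [ 591.1 -143.8] [ 8.1 18.5] 84.2
[365. 128.] 106 [ 594.  -139.1] [ 7.4 16.9] 84.2
```

View pics/f1z.png

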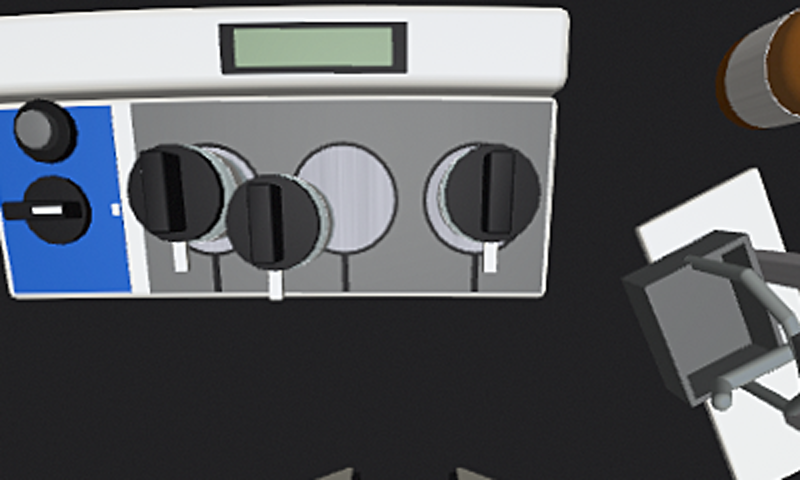

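```bash
python3 - <<'E'
from look import *
from plan import plan
c=pickle.load(open('f1.pkl','rb'))['c']
print('cap',onz(c,(256.,111.),109),'tab tip',onz(c,(120+276.5/2,149.5),104),'ref ring1 cap',onz(c,(120+493/2,192/2),109),'ref ring3 cap',onz(c,(120+177/2,193/2),109))
plan([(628.3,-8.8,220,-0.107),(628.3,-8.8,115.5,-0.107,20),(628.3,-8.8,155,-.107,15),(640.1,-47.8,155,-.107,12),(640.1,-47.8,116,-.107,10)],rate=45)
E
```

```text
cap [628.18895885 -10.08698646 109.        ] tab tip [581.56799359  -4.07995783 104.        ] ref ring1 cap [ 631.27063864 -143.22203832  109.        ] ref ring3 cap [651.36630865  43.93362446 109.        ]
rows 2 off [0.311, -0.337, 0.42] rz -0.0001 -> [587.0, -45.0, 270.0] -0.11 
rows 2 off [0.311, -0.337, 0.42] rz -0.0001 -> [628.0, -9.0, 220.0] -0.11 
rows 6 off [0.0, -0.0, 0.871] rz 0.0 -> [628.0, -9.0, 116.0] -0.11 
rows 3 off [0.0, -0.0, -0.329] rz 0.0 -> [628.0, -9.0, 155.0] -0.11 
rows 4 off [0.133, 0.312, -0.0] rz 0.0 -> [640.0, -48.0, 155.0] -0.11 
rows 4 off [-0.0, 0.0, 0.325] rz 0.0 -> [640.0, -48.0, 116.0] -0.11
```

Emit:
{"api": "send_rows", "payload": {
  "offset": [
    [0.2, -0.22, 0.28],
    [0.4, -0.45, 0.56],
    [0.622, -0.674, 0.84],
    [0.622, -0.674, 0.84],
    [0.622, -0.674, 0.84]
  ],
  "delta_rot": [
    [0, 0, 0],
    [0, 0, 0],
    [0, 0, 0],
    [0, 0, 0],
    [0, 0, 0]
  ],
  "grip": 0.32
}}

```text
time: 59.18
tool_pos: [628.3, -8.7, 220.7]
tcp_rot: [3.141, -0.0, -0.108]
contact_force: [0.5, 0.1, 0.1]
grip_width: 29.2
finger_force: 0.0
```

Emit:
{"api": "send_rows", "payload": {
  "offset": [
    [0, 0, 0.2],
    [0, 0, 0.4],
    [0, 0, 0.55],
    [0, 0, 0.7],
    [0, 0, 0.8],
    [0, 0, 0.866],
    [0, 0, 0.866]
  ],
  "delta_rot": [
    [0, 0, 0],
    [0, 0, 0],
    [0, 0, 0],
    [0, 0, 0],
    [0, 0, 0],
    [0, 0, 0],
    [0, 0, 0]
  ]
}}

```text
time: 60.05
tool_pos: [628.2, -8.1, 116.6]
tcp_rot: [3.141, -0.0, -0.108]
contact_force: [-0.8, -0.1, -0.6]
grip_width: 29.5
finger_force: 0.0
```

Emit:
{"api": "send_rows", "payload": {
  "offset": [
    [0, 0, 0],
    [0, 0, 0],
    [0, 0, 0],
    [0, 0, 0],
    [0, 0, 0]
  ],
  "delta_rot": [
    [0, 0, 0],
    [0, 0, 0],
    [0, 0, 0],
    [0, 0, 0],
    [0, 0, 0]
  ],
  "grip": 0.0
}}

```text
time: 60.68
tool_pos: [628.5, -7.9, 116.8]
tcp_rot: [3.141, -0.001, -0.107]
contact_force: [-0.3, -0.4, 3.0]
grip_width: 13.7
finger_force: 30.0
```

Emit:
{"api": "send_rows", "payload": {
  "offset": [
    [0, 0, -0.08],
    [0, 0, -0.2],
    [0, 0, -0.329],
    [0, 0, -0.329]
  ],
  "delta_rot": [
    [0, 0, 0],
    [0, 0, 0],
    [0, 0, 0],
    [0, 0, 0]
  ]
}}

```text
time: 61.18
tool_pos: [629.3, -7.9, 158.0]
tcp_rot: [3.141, -0.004, -0.107]
contact_force: [-0.3, -0.7, -2.6]
grip_width: 13.6
finger_force: 30.0
```

```bash
python3 - <<'E'
from plan import *
o=get_obs();print(o['time'],o['tool_pos'],o['tcp_rot'],o['grip_width'])
plan([(640.1,-47.8,155,-0.107,12)])
E
```

```text
61.175 [629.28544572  -7.87857353 158.04653549] [ 3.14144801 -0.00384971 -0.10718922] 13.594078921180902
rows 4 off [0.125, 0.321, 0.025] rz -0.0 -> [640.0, -48.0, 155.0] -0.11
```

Emit:
{"api": "send_rows", "payload": {
  "offset": [
    [0.03, 0.08, 0],
    [0.06, 0.16, 0],
    [0.095, 0.24, 0],
    [0.125, 0.321, 0],
    [0.125, 0.321, 0],
    [0.125, 0.321, 0]
  ],
  "delta_rot": [
    [0, 0, 0],
    [0, 0, 0],
    [0, 0, 0],
    [0, 0, 0],
    [0, 0, 0],
    [0, 0, 0]
  ]
}}

```text
time: 61.92
tool_pos: [638.9, -47.6, 155.8]
tcp_rot: [-3.141, 0.0, -0.107]
contact_force: [1.2, -0.2, -1.8]
grip_width: 13.7
finger_force: 30.0
```

Emit:
{"api": "send_rows", "payload": {
  "offset": [
    [0, 0, 0.08],
    [0, 0, 0.16],
    [0, 0, 0.24],
    [0, 0, 0.3],
    [0, 0, 0.32],
    [0, 0, 0.32],
    [0, 0, 0.32]
  ],
  "delta_rot": [
    [0, 0, 0],
    [0, 0, 0],
    [0, 0, 0],
    [0, 0, 0],
    [0, 0, 0],
    [0, 0, 0],
    [0, 0, 0]
  ]
}}

```text
time: 62.8
tool_pos: [639.3, -47.8, 117.8]
tcp_rot: [3.141, -0.001, -0.107]
contact_force: [-0.1, -0.5, -2.3]
grip_width: 13.6
finger_force: 30.0
```

Lower the last millimetre, release, rise, and back off for a check.

Emit:
{"api": "send_rows", "payload": {
  "offset": [
    [0, 0, 0.008],
    [0, 0, 0.008],
    [0, 0, 0.008]
  ],
  "delta_rot": [
    [0, 0, 0],
    [0, 0, 0],
    [0, 0, 0]
  ]
}}

```text
time: 63.18
tool_pos: [639.2, -47.8, 116.9]
tcp_rot: [3.141, -0.001, -0.107]
contact_force: [-0.2, -0.1, 0.2]
grip_width: 13.7
finger_force: 30.0
```

Emit:
{"api": "send_rows", "payload": {
  "offset": [
    [0, 0, 0],
    [0, 0, 0],
    [0, 0, 0],
    [0, 0, 0],
    [0, 0, -0.2],
    [0, 0, -0.5],
    [0, 0, -0.8],
    [0, 0, -0.8]
  ],
  "delta_rot": [
    [0, 0, 0],
    [0, 0, 0],
    [0, 0, 0],
    [0, 0, 0],
    [0, 0, 0],
    [0, 0, 0],
    [0, 0, 0],
    [0, 0, 0]
  ],
  "grip": 0.4
}}

```text
time: 64.18
tool_pos: [640.6, -48.0, 216.1]
tcp_rot: [3.141, -0.007, -0.107]
contact_force: [-0.4, -0.3, -0.7]
grip_width: 36.6
finger_force: 0.0
```

Emit:
{"api": "send_rows", "payload": {
  "offset": [
    [-0.3, 0, -0.2],
    [-0.6, 0, -0.4],
    [-0.9, 0, -0.7],
    [-0.9, 0, -0.7],
    [-0.9, 0, -0.7],
    [-0.9, 0, -0.7]
  ],
  "delta_rot": [
    [0, 0, 0],
    [0, 0, 0],
    [0, 0, 0],
    [0, 0, 0],
    [0, 0, 0],
    [0, 0, 0]
  ]
}}

```text
time: 64.92
tool_pos: [531.7, -36.2, 294.8]
tcp_rot: [-3.141, 0.003, -0.107]
contact_force: [0.0, 0.3, 0.4]
grip_width: 36.5
finger_force: 0.0
```

```bash
python3 - <<'E'
from look import *
from tabs import tabs
o=get_obs();print(o['time'],o['tool_pos'],o['tcp_rot'],o['contact_force'])
im,c=look('f2',('bottle1','basket1')); tabs(im,c,(106,))
for r in [(630,-142.5),(640,-48),(650.3,47)]: print('expected tab',np.array(r)+37*np.array([-.994,.107]))
s,cs=cap('scene'); print([np.round(x['uv'],1).tolist() for x in finder.pinpoint('basket1','scene')],'expect',proj(cs,(539.5,-282,69)))
a=cv2.resize(im[0:270,:,::-1],(640,270)); b=s[130:400,100:500,::-1]
cv2.imwrite('pics/f2z.png',np.vstack([a,cv2.copyMakeBorder(b,0,0,0,240,cv2.BORDER_CONSTANT)]))
E
```

```text
64.925 [531.72927347 -36.15257196 294.75415991] [-3.14135033e+00  2.94424843e-03 -1.07282752e-01] [0.04091643 0.25243896 0.36175235]
f2 bottle1 [322.3  83.8] 0.96 [641.8 -48.6   0. ]
f2 bottle1 [394.3  83.2] 0.88 [ 632.1 -151.7    0. ]
f2 bottle1 [366.  271.3] 0.68 [330.2 -91.9  -0. ]
f2 bottle1 [249.4  84.9] 0.57 [652.  56.   0.]
f2 basket1 [102.5 269.7] 0.71 [378.5 377.9   0. ]
f2 basket1 [504.8 146.6] 0.55 [ 524.2 -320.3    0. ]
[237. 112.] 106 [614.9  51.3] [ 7.7 16.6] 84.3
[407. 113.] 106 [ 593.4 -139.6] [ 7.7 16.5] 83.9
expected tab [ 593.222 -138.541]
expected tab [603.222 -44.041]
expected tab [613.522  50.959]
[[374.2, 195.7], [206.5, 279.6]] expect [208.11557711 279.42069603]
```

View pics/f2z.png

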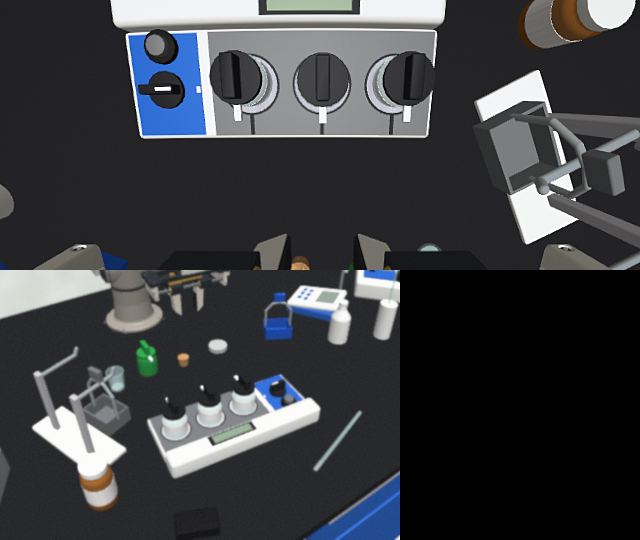

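The last picture shows all three bottles in their rings with their tabs on the index lines at about (238,115), (322,115) and (407,115). The selector stripe points at its line near (162,89), and the grey basket hangs on the hook near (530,145). The arm is clear of everything.

```bash
python3 -c "
from plant import ticket
print(ticket.close_job())"
```

```text
the job is handed in; nothing more can be done
None
```

The job is handed in. The selector is on its line and the three bottles stand in their rings on the index lines, start was pressed with all of that set, and the one grey basket present hangs on a hook. One bottle was knocked off its ring after the start press, so I put it back, and I did not press start again.

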